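Seat the roasting drum in its stand

ROBOT

A 6-joint arm with a two-finger parallel gripper is mounted at the origin on the work surface. World frame = base frame: x ahead of the robot, y to its left, z up, the work surface at z = 0. Lengths are in m, angles in rad, forces in N, time in s.
With the tool pointing down it reaches from about 0.35 to 0.975 m from the base axis. Payload 4.9 kg.
Tool frame: the origin (TCP) lies midway between the tips of the shut fingers; the grasp point (between the pads) lies 19 mm behind it; z points along the fingers, y is the direction in which the jaws open and shut (so a half turn about z gives the same grasp; the last joint's range is limited). The gripper opens to 85 mm and grips with 20 to 120 N. Pads are 22 mm wide; open, the fingers measure 114 mm over their backs; the gripper's body (76 mm by 85 mm) begins 54 mm behind the grasp point. The pads swing forward as they close: fully open they stand 13 mm farther back than shut.
Start: joints at [-1.319, 0.053, 1.613, -0, 1.476, -0.119], TCP at [0.226, -0.583, 0.231] pointing down, gripper open.
Joint ranges: [-3.01, 3.01], [-1.01, 2.22], [0.06, 2.58], [-1.02, 4.17], [0.09, 2.62], [-3.14, 3.14]. Speed limits (rad/s): [2.57, 2.57, 3.14, 3.14, 3.14, 3.14].

INTERFACE

Orientations are given as a unit quaternion [w, x, y, z].
In Python, from plant import state, grab_frame, camera_info, job_done, cut_out gives the robot as it stands.
- The arm moves only by the tool step_arm, never from a script. Its argument "moves" is a list of rows, each a list of 7 numbers: the shift along the tool's x, y, z in m, then the turn, a rotation vector about the tool's x, y, z in rad, then the finger opening in m, from 0 to 0.0854. A call has 1 to 8 rows; each row shifts and turns the commanded pose from where the row before left it, along the tool's axes as they then stand; what a row does not reach is not made up. A row lasts 1/10 s, in which the tool goes at most 50 mm and 8.59 degrees, less where a joint would pass 70% of its speed; a pose out of reach is approached as far as the arm can. A call is refused whole if a number of a shift passes 0.05 or a number of a turn 0.15, either way. A call with a gripper value outside its range is refused whole. The fingers move at their own pace and stop on an object; the grip force is fixed at half the most. Time passes only in rows, so rows that do not move let the fingers close. It gives the time, the measured TCP pose, the force and the opening at its end, in the units of the state.
- state(): the state, without advancing time (a new reading comes with each control period).
- grab_frame(name): name is "side" or "top" or "wrist"; returns (picture, depth): 384x512x3 uint8, red, green, blue; 384x512 float32, m along the optical axis (not along the pixel's ray), 0 where there is no reading.
- camera_info(name): a dict with "intrinsics" (3x3 intrinsics, pixels), "world_from_camera" (4x4, takes a point from camera to world coordinates). Camera axes: x right, y down, z forward; pixel columns grow to the right and rows downward; lengths in m; the calibration is good to about 2 mm. The wrist camera is an equidistant fisheye: a pixel r from the principal point sees the ray r / f radians off the axis. A picture is of the moment at which its call begins: read the wrist's pose just before it. camera_info takes no time and is no camera call; for the wrist camera it gives the pose at the moment of the call.
- job_done(): hands the job in, once; it reports no verdict.
Trained networks look in the newest picture that a camera, given by its name, has taken for a name from the list of things; names that differ only in an ending like _2 or _b are one class to them, and where a whole thing is asked for, a point or a joint stands for the part that bears it (a point fixed in the world has none). Each returns a list of dicts, best first, with "conf" (0 to 1); they miss things now and then, are a little off and sometimes report something else, mostly with a low value. They report only what shows in the picture. A call takes as long as a camera call. They do not tell look-alikes from the thing itself.
- cut_out(camera, query): "mask" (384x512 bool, what is visible of it) and "point" ([column, row] in pixels, amid what is visible of it).
The state is a dict: "time": time; "joint_pos": joint angles; "joint_vel": joint speeds; "joint_efforts": joint torques, N m; "tool_pos": TCP position; "tool_rot": TCP orientation; "contact_force": force on the tool from outside, world axes, zero at the start; "ft_torque": the same for the moment, N m; "gripper_width": opening from 0.0 (shut) to 1.0 (fully open).
Only numpy, scipy, OpenCV 4.12 (cv2) and the standard library are available. Lean on these libraries where they do the work, as an engineer would, in place of code of your own. Each camera call takes 0.05 s, during which the arm holds its last target.

TASK

Get the small coffee roaster ready: first lift the orange measuring scoop out of the roaster stand and leave it in the enamel basin, then take the steel roasting drum from its slanted draining rest and lower it gently and level into the stand's two open slots until both axle ends sit fully home, and let go. Leave everything else on the bench where it is.

Things in the scene. Friction and masses are not known exactly. Their poses are not given: they have to be found in the camera images.
- drum_center (a point): Centre (of mass too) of the loose steel roasting drum, about 0.3 kg: a cylinder 56 mm across, 110 mm long, brass end bands; a dark axle stub 10 mm thick juts 23 mm from each end. x runs along the axle; either way round is the same. It starts in the draining rest, axle at 30 degrees to the level, x end high; it can be gripped across its middle, square to the axle.
- drum_end_a (a point): Point on the drum's axle 63 mm from its centre towards +x: the middle of the part of the stub that lies in a slot. Axes as drum_center.
- drum_end_b (a point): The same point on the other stub, 63 mm from the centre towards -x.
- stand: Steel roaster stand, fixed; origin at the centre of its underside, z up. Base 130 (x) by 176 (y) by 12 mm; two uprights 8 mm thick, 50 mm wide in x, centred at y = +63 and -63 mm, 118 mm free between, tops 110 mm up. The drum belongs along y, its centre at (0, 0, 85 mm). The scoop starts between the uprights in its way, handle out to the -x side.
- slot_a (a point): One slot of the stand: centre of its flat bottom, 80 mm above the bench, at y = +63 mm of the stand. 13 mm wide in x, open at the top, mouth flared above 99 mm. Axes as the stand.
- slot_b (a point): The other slot of the stand: centre of its flat bottom, 80 mm above the bench, at y = -63 mm of the stand. 13 mm wide in x, open at the top, mouth flared above 99 mm. Axes as the stand.
- rest: Slanted wooden draining rest, fixed; origin at the centre of its underside, z up. Base 230 (x) by 80 (y) by 12 mm. Two notched posts hold the drum's stubs, the low one at -x, the high one (about 150 mm) at +x; notches 13 mm wide, open square to the axle, cheeks 9 mm above the axle's centre line. The drum's centre starts at (0, 0, 105 mm).
- scoop_grip (a point): Point in the middle of the loose orange plastic scoop's handle, 75 mm from the axis of its cup. The handle is a level bar 12 mm wide and 8 mm thick, ending 96 mm from the cup's axis. x points along the handle towards the cup, y across the handle, z up. The point lies 49 mm above the scoop's underside. About 60 g.
- scoop_cup (a point): Centre of the scoop's cup, half-way up: an open cup 50 mm across the rim, 42 mm across the foot, 55 mm high.
- basin_floor (a point): Centre of the inner floor (5 mm above the bench) of the white enamel basin with blue rim, loose, 0.6 kg: outside radius 80 mm at the foot, 104 mm at the rim, 58 mm high, wall 4 mm.
- tumbler: Glass tumbler, loose, beside the draining rest: 66 mm across, 110 mm high; origin at the centre of its underside.
- jebena: Terracotta jebena (round coffee pot with a long neck), loose: belly 108 mm across, 203 mm high with its stopper, handle and spout reach 70 mm from its axis; origin at the centre of its underside.
- spatula: Steel spatula, loose, 260 mm long, lying flat on the bench at the back.
- cup: Small white ceramic cup, loose, behind the stand: 62 mm across, 50 mm high; origin at the centre of its underside.
- spice_jar: Amber glass spice jar with red cap, loose: 54 mm across, 85 mm high; origin at the centre of its underside.
Not all that is in view belongs to the job. What is shaped like the stand but pink is not meant.

How it is judged:
By the outcome, as a careful person would: the job done as asked, in the order asked, and still so for the second after the job is handed in, with the robot touching nothing.
It also fails if it takes over 69 s, if anything falls off the work surface, if the arm or the gripper's body presses on something with over 40 N, if the wrist force passes 120 N, or if a joint passes its speed limit or range.

## Working session

There is one attempt and no reset: what is moved stays moved. The work goes in short steps, Python scripts to look and compute and a tool call to move; the robot and the scene stay as the last step left them, time stands still between calls to the robot, and variables do not carry over. Pictures are saved under pics/ and viewed, and the job is handed in when it is done.

Besides the shell and the picture viewer there is one more tool, called after "Emit:" as name(argument=value, ...), one argument or row to a line, values as JSON. step_arm: Moves the arm, as the interface text tells. Its arguments: {"type":"object","properties":{"moves":{"type":"array"}},"required":["moves"]}

```bash
ls; mkdir -p pics
python3 - <<'E'
from plant import *
import cv2,numpy as np
print(state())
for n in ["side","top"]:
    p,d=grab_frame(n); cv2.imwrite(f"pics/{n}0.png",p[:,:,::-1]); np.save(f"pics/{n}0.npy",d)
    print(n,camera_info(n))
E
```

```text
pics
{'time': 0.0, 'joint_pos': array([-1.31898843e+00,  5.33721923e-02,  1.61430048e+00, -7.30394515e-06,
        1.47601388e+00, -1.18974476e-01]), 'joint_vel': array([ 5.80906168e-04, -1.10870847e-03,  7.45858995e-04, -3.85795741e-05,
        5.07415878e-04,  7.71738900e-04]), 'joint_efforts': array([ 1.22543795e-03, -3.93689311e+01, -3.70169914e+01, -1.00029918e-04,
        7.14125839e-03, -1.47912264e-06]), 'tool_pos': array([ 0.22632072, -0.58190787,  0.23004965]), 'tool_rot': array([-1.04440089e-03,  9.82863615e-01,  1.84331272e-01, -7.31110955e-05]), 'contact_force': array([-0.21102745, -0.07225243, -0.17519859]), 'ft_torque': array([-0.00303373,  0.02054744, -0.00458213]), 'gripper_width': 0.9968773563843292}
side {'intrinsics': array([[490.1378543 ,   0.        , 252.26702723],
       [  0.        , 490.1378543 , 192.8205119 ],
       [  0.        ,   0.        ,   1.        ]]), 'world_from_camera': array([[ 0.82823332, -0.34515097,  0.44147523, -0.21407666],
       [-0.56036235, -0.51693645,  0.64712498, -1.12429148],
       [ 0.00485883, -0.78335657, -0.6215536 ,  1.25991609],
       [ 0.        ,  0.        ,  0.        ,  1.        ]])}
top {'intrinsics': array([[401.98904542,   0.        , 253.19284488],
       [  0.        , 401.98904542, 191.3305907 ],
       [  0.        ,   0.        ,   1.        ]]), 'world_from_camera': array([[-0.00989759, -0.98576227,  0.16785349,  0.386127  ],
       [-0.99977079,  0.00656846, -0.02037721,  0.0510222 ],
       [ 0.01898454, -0.1680167 , -0.98560133,  1.22113595],
       [ 0.        ,  0.        ,  0.        ,  1.        ]])}
```

View pics/side0.png

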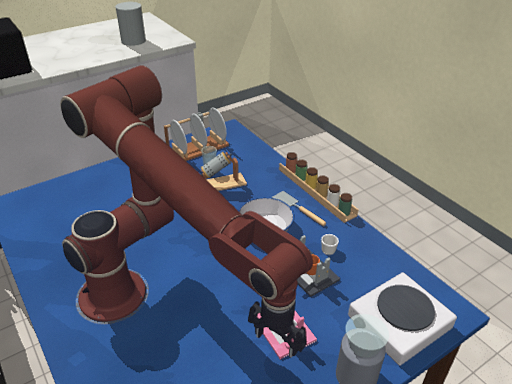

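View pics/top0.png

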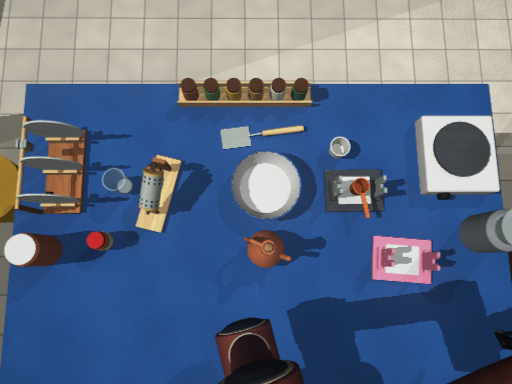

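The top view shows the grey stand at (353,190) with the scoop handle pointing towards the robot at (365,208). The pink decoy is at (402,260), the basin at (268,185), the drum on its rest at (152,190), the tumbler at (117,180) and the jebena at (265,248).

```bash
cat > h.py <<'E'
from plant import *
import cv2,numpy as np
def cloud(n,d):
    ci=camera_info(n);K=ci["intrinsics"];T=ci["world_from_camera"]
    v,u=np.mgrid[0:384,0:512]
    P=np.stack([(u-K[0,2])/K[0,0]*d,(v-K[1,2])/K[1,1]*d,d],-1)
    return P@T[:3,:3].T+T[:3,3]
E
python3 - <<'E'
from h import *
d=np.load("pics/top0.npy");C=cloud("top",d)
p=cv2.imread("pics/top0.png")
M={}
for q in ["drum_center","stand","rest","scoop_grip","basin_floor","tumbler","jebena","spatula","cup","spice_jar"]:
    for o in cut_out("top",q)[:3]:
        m=o["mask"]&(d>0);P=C[m]
        print(q,round(o["conf"],2),np.round(o["point"]),m.sum(),"med",np.median(P,0).round(3),"min",np.percentile(P,2,0).round(3),"max",np.percentile(P,98,0).round(3))
        M.setdefault(q,o["mask"])
np.savez("pics/m0.npz",**M)
for i,(q,m) in enumerate(M.items()):
    c,_=cv2.findContours(m.astype(np.uint8),cv2.RETR_EXTERNAL,cv2.CHAIN_APPROX_NONE)
    cv2.drawContours(p,c,-1,(0,255,255),1)
a=cv2.resize(p[130:250,120:220],None,fx=4,fy=4);b=cv2.resize(p[130:250,300:400],None,fx=4,fy=4)
cv2.imwrite("pics/z0.png",np.hstack([a,b])[:600])
E
```

```text
drum_center 0.97 [150. 189.] 870 med [0.58  0.31  0.126] min [0.526 0.281 0.075] max [0.637 0.344 0.154]
stand 0.65 [403. 259.] 2573 med [ 0.383 -0.42   0.013] min [ 0.322 -0.498  0.007] max [ 0.444 -0.333  0.107]
stand 0.5 [152. 189.] 848 med [0.582 0.309 0.127] min [0.529 0.281 0.09 ] max [0.638 0.344 0.154]
rest 0.85 [163. 197.] 1342 med [0.585 0.298 0.012] min [0.48  0.257 0.006] max [0.7   0.369 0.139]
rest 0.56 [151. 188.] 885 med [0.582 0.31  0.126] min [0.527 0.281 0.011] max [0.64  0.346 0.154]
scoop_grip 0.68 [361. 192.] 371 med [ 0.593 -0.298  0.056] min [ 0.511 -0.312  0.012] max [ 0.619 -0.267  0.069]
basin_floor 0.68 [263. 183.] 4009 med [ 0.611 -0.012  0.008] min [ 0.511 -0.106 -0.   ] max [0.702 0.087 0.062]
tumbler 0.71 [118. 180.] 599 med [0.616 0.427 0.068] min [0.583 0.388 0.003] max [0.641 0.448 0.112]
jebena 0.55 [266. 250.] 1257 med [ 0.413 -0.004  0.094] min [ 0.368 -0.068 -0.002] max [0.464 0.046 0.199]
spatula 0.97 [242. 133.] 818 med [0.775 0.062 0.003] min [ 0.734 -0.122 -0.003] max [0.799 0.122 0.021]
cup 0.66 [339. 148.] 311 med [ 0.73  -0.244  0.023] min [ 0.695 -0.265  0.   ] max [ 0.75  -0.211  0.052]
spice_jar 0.78 [ 99. 243.] 423 med [0.444 0.459 0.082] min [0.421 0.444 0.011] max [0.468 0.489 0.089]
```

View pics/z0.png

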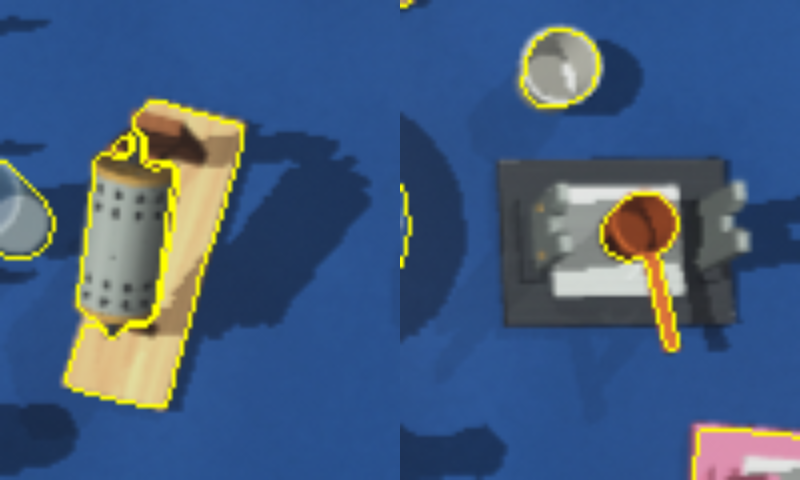

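The drum and scoop masks are good. The network picked the pink decoy for "stand", so I'll measure the grey stand from depth.

Run:
```python
from h import *
d=np.load("pics/top0.npy");C=cloud("top",d);M=np.load("pics/m0.npz")
p=cv2.imread("pics/top0.png")
X,Y,Z=C[...,0],C[...,1],C[...,2]
# stand base
reg=(X>.48)&(X<.72)&(Y<-.14)&(Y>-.40)&(d>0)
g=p.astype(int); notblue=(g[...,0]-g[...,2]<45)
for nm,m in [("base",reg&(Z>.006)&(Z<.02)&notblue),("base_z",reg&(Z>.007)&(Z<.018)),("tops",reg&(Z>.098)&(Z<.125))]:
    P=C[m].astype(np.float32); print(nm,m.sum(),cv2.minAreaRect(P[:,:2]),P[:,2].mean())
P=C[reg&(Z>.098)&(Z<.125)]
for s in (1,-1):
    Q=P[(P[:,1]-P[:,1].mean())*s>0]; print(Q.mean(0),np.ptp(Q,0),len(Q))
# rest
m=M["rest"]&(Z>.006)&(Z<.02);P=C[m].astype(np.float32);print("rest",cv2.minAreaRect(P[:,:2]))
# scoop handle
m=M["scoop_grip"]&(Z>.05);P=C[m];print("scoop z",np.histogram(P[:,2],8))
H=P[P[:,0]<.565];c=H.mean(0);u,s,vt=np.linalg.svd(H-c);print("handle",c,vt[0],len(H),H[:,2])
m=M["scoop_grip"]&(Z>.06);Q=C[m];Q=Q[Q[:,0]>.57];print("rim",cv2.minEnclosingCircle(Q[:,:2].astype(np.float32)))
# drum cylinder
m=M["drum_center"];P=C[m];P=P[P[:,2]>.07]
from scipy.optimize import least_squares
def f(v):
    a=np.array([np.cos(v[3])*np.cos(v[4]),np.sin(v[3])*np.cos(v[4]),np.sin(v[4])]);q=P-[v[0],v[1],v[2]]
    return np.linalg.norm(q-np.outer(q@a,a),axis=1)-.028
r=least_squares(f,[.58,.31,.105,0,.52],loss="soft_l1",f_scale=.002);print(r.x,np.median(abs(r.fun)))
v=r.x;a=np.array([np.cos(v[3])*np.cos(v[4]),np.sin(v[3])*np.cos(v[4]),np.sin(v[4])])
t=(P[abs(r.fun)<.004]-v[:3])@a;lo,hi=np.percentile(t,[1,99]);print(lo,hi,"ctr",v[:3]+a*(lo+hi)/2,a,np.degrees(v[3:]))
# basin
m=M["basin_floor"]&(Z>.05);print("basin rim",cv2.minEnclosingCircle(C[m][:,:2].astype(np.float32)))
```

```text
Traceback (most recent call last):
cv2.error: OpenCV(4.12.0) /io/opencv/modules/imgproc/src/convhull.cpp:143: error: (-215:Assertion failed) total >= 0 && (depth == CV_32F || depth == CV_32S) in function 'convexHull'
```

```bash
cat > m1.py <<'E'
from h import *
ar=lambda P:cv2.minAreaRect(np.ascontiguousarray(P[:,:2],np.float32))
d=np.load("pics/top0.npy");C=cloud("top",d);M=np.load("pics/m0.npz")
p=cv2.imread("pics/top0.png")
X,Y,Z=C[...,0],C[...,1],C[...,2]
reg=(X>.48)&(X<.72)&(Y<-.14)&(Y>-.40)&(d>0)
g=p.astype(int); notblue=(g[...,0]-g[...,2]<45)
for nm,m in [("base",reg&(Z>.006)&(Z<.02)&notblue),("base_z",reg&(Z>.007)&(Z<.018)),("tops",reg&(Z>.098)&(Z<.125))]:
    P=C[m]; print(nm,m.sum(),ar(P),P[:,2].mean())
P=C[reg&(Z>.098)&(Z<.125)]
for s in (1,-1):
    Q=P[(P[:,1]-P[:,1].mean())*s>0]; print(Q.mean(0),np.ptp(Q,0),len(Q))
m=M["rest"]&(Z>.006)&(Z<.02);print("rest",ar(C[m]))
m=M["scoop_grip"]&(Z>.05);P=C[m];print("scoop z",np.histogram(P[:,2],8))
H=P[P[:,0]<.565];c=H.mean(0);u,s,vt=np.linalg.svd(H-c);print("handle",c,vt[0],len(H),H[:,2].round(3))
m=M["scoop_grip"]&(Z>.06);Q=C[m];Q=Q[Q[:,0]>.57];print("rim",cv2.minEnclosingCircle(Q[:,:2].astype(np.float32)))
m=M["drum_center"];P=C[m];P=P[P[:,2]>.07]
from scipy.optimize import least_squares
def f(v):
    a=np.array([np.cos(v[3])*np.cos(v[4]),np.sin(v[3])*np.cos(v[4]),np.sin(v[4])]);q=P-[v[0],v[1],v[2]]
    return np.linalg.norm(q-np.outer(q@a,a),axis=1)-.028
r=least_squares(f,[.58,.31,.105,0,.52],loss="soft_l1",f_scale=.002);print(r.x,np.median(abs(r.fun)))
v=r.x;a=np.array([np.cos(v[3])*np.cos(v[4]),np.sin(v[3])*np.cos(v[4]),np.sin(v[4])])
t=(P[abs(r.fun)<.004]-v[:3])@a;lo,hi=np.percentile(t,[1,99]);print(lo,hi,"ctr",v[:3]+a*(lo+hi)/2,a,np.degrees(v[3:]))
m=M["basin_floor"]&(Z>.05);print("basin rim",cv2.minEnclosingCircle(C[m][:,:2].astype(np.float32)))
E
python3 m1.py
```

```text
base 1739 ((0.624355673789978, -0.28283530473709106), (0.19032616913318634, 0.17728908360004425), 0.10695338249206543) 0.01169703074139814
base_z 1654 ((0.6212686896324158, -0.29572901129722595), (0.20171822607517242, 0.1899503767490387), 87.74154663085938) 0.011702423515558278
tops 96 ((0.594153881072998, -0.28325724601745605), (0.04875727742910385, 0.1353273242712021), 0.013920283876359463) 0.10604815900250729
[ 0.59455477 -0.21946853  0.1061907 ] [0.04875639 0.00887003 0.01424322] 44
[ 0.5952994  -0.34527325  0.10592754] [0.0487441  0.01015263 0.01277166] 52
rest ((0.5904068946838379, 0.31344255805015564), (0.08031100779771805, 0.2294161319732666), 75.43574523925781)
scoop z (array([ 6, 11, 12, 19, 59, 68, 20,  6]), array([0.05048256, 0.0531796 , 0.05587664, 0.05857367, 0.06127071,
       0.06396775, 0.06666479, 0.06936182, 0.07205886]))
handle [ 0.53535886 -0.30004717  0.0637935 ] [-0.98588766 -0.16630083  0.01922382] 92 [0.061 0.064 0.063 0.066 0.064 0.063 0.063 0.062 0.067 0.066 0.061 0.068
 0.059 0.066 0.064 0.061 0.063 0.059 0.063 0.067 0.06  0.064 0.061 0.064
 0.063 0.067 0.059 0.063 0.064 0.064 0.061 0.063 0.066 0.064 0.06  0.064
 0.067 0.064 0.067 0.062 0.06  0.063 0.064 0.065 0.067 0.065 0.066 0.063
 0.061 0.065 0.066 0.066 0.064 0.063 0.062 0.065 0.065 0.065 0.066 0.061
 0.066 0.063 0.066 0.063 0.064 0.062 0.064 0.066 0.063 0.068 0.064 0.062
 0.064 0.067 0.066 0.066 0.061 0.06  0.066 0.065 0.063 0.061 0.063 0.062
 0.064 0.066 0.064 0.067 0.063 0.063 0.064 0.066]
rim ((0.5955938696861267, -0.2902507781982422), 0.02660505846142769)
[ 1.03899272  0.19561807  0.37145911 -0.2568227   0.51831632] 0.0011665697025106565
-0.59308470035429 -0.4838253356155166 ctr [0.58660201 0.31442594 0.10469864] [ 0.84016434 -0.22064585  0.49541831] [-14.71485658  29.69733772]
basin rim ((0.5461621284484863, 0.004273205995559692), 0.16682343184947968)
```

```bash
cat >> h.py <<'E'
from scipy.spatial.transform import Rotation as Ro, Slerp
import json
def pose():
    s=state();q=s["tool_rot"];return np.array(s["tool_pos"]),Ro.from_quat([q[1],q[2],q[3],q[0]])
def tool(xdir,zdir):
    x=np.array(xdir,float);z=np.array(zdir,float);z/=np.linalg.norm(z);x-=z*(x@z);x/=np.linalg.norm(x)
    return Ro.from_matrix(np.stack([x,np.cross(z,x),z],1))
def plan(wps,grip,step=.03,ang=.13,start=None,rd=4):
    """wps: list of (pos,R). prints rows in chunks of 8"""
    p,R=start or pose();rows=[]
    for tp,tR in wps:
        tp=np.array(tp,float);n=int(np.ceil(max(np.linalg.norm(tp-p)/step,(R.inv()*tR).magnitude()/ang,1)))
        p0,R0=p,R;rv=(R0.inv()*tR).as_rotvec()
        for i in range(1,n+1):
            gp=p0+(tp-p0)*i/n;gR=R0*Ro.from_rotvec(rv*i/n)
            sh=R.inv().apply(gp-p).round(rd);tn=(R.inv()*gR).as_rotvec().round(rd)
            rows.append([float(x) for x in sh]+[float(x) for x in tn]+[grip])
            p=p+R.apply(sh);R=R*Ro.from_rotvec(tn)
    for i in range(0,len(rows),8): print(json.dumps(rows[i:i+8]))
    print("end",p.round(4),len(rows));return p,R
def yawdown(y): return tool([np.cos(y),np.sin(y),0],[0,0,-1])
E
python3 - <<'E'
from h import *
d=np.load("pics/side0.npy");C=cloud("side",d)
for u,v in [(262,280),(300,265),(215,190),(130,130),(92,240),(280,330),(240,235),(160,160),(150,80)]: print(u,v,C[v,u].round(3))
plan([([.47,-.32,.25],yawdown(.167))],.05,step=.04)
E
```

```text
262 280 [ 0.166 -0.603  0.531]
300 265 [ 0.253 -0.612  0.529]
215 190 [ 0.2   -0.37   0.588]
130 130 [ 0.103 -0.155  0.666]
92 240 [-0.026 -0.057  0.304]
280 330 [ 0.217 -0.606  0.335]
240 235 [ 0.195 -0.48   0.539]
160 160 [ 0.125 -0.26   0.634]
150 80 [ 0.227 -0.006  0.7  ]
[[0.0358, -0.0174, -0.0021, 0.0, 0.0, 0.0227, 0.05], [0.0354, -0.0182, -0.0021, 0.0, 0.0, 0.0226, 0.05], [0.0349, -0.0189, -0.002, 0.0, 0.0, 0.0227, 0.05], [0.0346, -0.0198, -0.0021, 0.0, 0.0, 0.0226, 0.05], [0.034, -0.0206, -0.0021, 0.0, 0.0, 0.0227, 0.05], [0.0336, -0.0213, -0.0021, 0.0, 0.0, 0.0226, 0.05], [0.0331, -0.022, -0.0021, 0.0, 0.0, 0.0227, 0.05], [0.0326, -0.0229, -0.002, 0.0, 0.0, 0.0226, 0.05]]
[[0.0321, -0.0235, -0.0021, 0.0, 0.0, 0.0227, 0.05]]
end [ 0.47 -0.32  0.25] 9
```

Emit:
step_arm(
  moves=[
    [0.036, -0.017, -0.002, 0, 0, 0.023, 0.05],
    [0.035, -0.018, -0.002, 0, 0, 0.023, 0.05],
    [0.035, -0.019, -0.002, 0, 0, 0.023, 0.05],
    [0.035, -0.02, -0.002, 0, 0, 0.023, 0.05],
    [0.034, -0.021, -0.002, 0, 0, 0.023, 0.05],
    [0.034, -0.021, -0.002, 0, 0, 0.023, 0.05],
    [0.033, -0.022, -0.002, 0, 0, 0.023, 0.05],
    [0.033, -0.023, -0.002, 0, 0, 0.023, 0.05],
  ],
)

```text
time: 1.4
tool_pos: [0.4452, -0.348, 0.2476]
tool_rot: [0.0, 0.996, 0.093, 0.0]
contact_force: [0.8, -0.3, 0.4]
gripper_width: 0.587
```

Emit:
step_arm(
  moves=[
    [0.032, -0.023, -0.002, 0, 0, 0.023, 0.05],
    [0, 0, 0, 0, 0, 0, 0.05],
    [0, 0, 0, 0, 0, 0, 0.05],
  ],
)

```text
time: 1.7
tool_pos: [0.4717, -0.3203, 0.2494]
tool_rot: [0.0, 0.997, 0.083, -0.0]
contact_force: [-0.5, 1.2, 0.5]
gripper_width: 0.585
```

Run:
```python
from h import *
s=state();print(s["time"],s["tool_pos"],pose()[1].as_matrix().round(3).tolist(),s["joint_pos"].round(3))
ci=camera_info("wrist");p,d=grab_frame("wrist");cv2.imwrite("pics/w1.png",p[:,:,::-1]);np.save("pics/w1.npy",d);np.savez("pics/w1ci.npz",**ci)
print(ci)
p,d=grab_frame("top");cv2.imwrite("pics/top1.png",p[:,:,::-1]);np.save("pics/top1.npy",d)
```

```text
1.7 [ 0.47173744 -0.32025821  0.2494265 ] [[0.986, 0.165, -0.0], [0.165, -0.986, -0.001], [-0.0, 0.001, -1.0]] [-7.270e-01 -8.800e-02  1.721e+00 -1.000e-03  1.508e+00  6.780e-01]
{'intrinsics': array([[297.31863964,   0.        , 255.53703461],
       [  0.        , 297.31863964, 191.08492039],
       [  0.        ,   0.        ,   1.        ]]), 'world_from_camera': array([[ 0.16541387, -0.94089909, -0.29554551,  0.54621383],
       [-0.9862219 , -0.15715791, -0.05165041, -0.30874354],
       [ 0.00215051,  0.30001715, -0.95393138,  0.39356667],
       [ 0.        ,  0.        ,  0.        ,  1.        ]])}
```

View pics/w1.png

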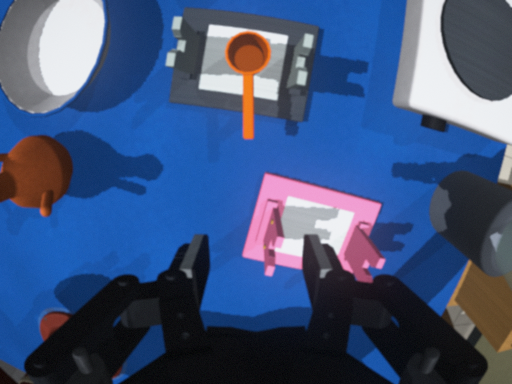

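The wrist view shows the grey stand at (245,65), scoop cup at (248,52), handle down to (248,135) and the pink decoy at (312,225). I'll refine the stand and scoop from it.

```bash
cat >> h.py <<'E'
def wcloud(d,ci):
    K=ci["intrinsics"];T=ci["world_from_camera"];v,u=np.mgrid[0:384,0:512]
    a=(u-K[0,2])/K[0,0];b=(v-K[1,2])/K[1,1];th=np.hypot(a,b);k=np.tan(th)/np.maximum(th,1e-9)
    P=np.stack([a*k*d,b*k*d,d],-1);return P@T[:3,:3].T+T[:3,3]
def standfit(C,p,d,box=(.48,.72,-.40,-.16)):
    ar=lambda P:cv2.minAreaRect(np.ascontiguousarray(P[:,:2],np.float32))
    X,Y,Z=C[...,0],C[...,1],C[...,2];g=p.astype(int)
    reg=(X>box[0])&(X<box[1])&(Y>box[2])&(Y<box[3])&(d>0)
    m=reg&(Z>.004)&(Z<.02)&(g[...,0]-g[...,2]<30)&(g.max(-1)<120)
    m=cv2.morphologyEx(m.astype(np.uint8),cv2.MORPH_OPEN,np.ones((3,3)))>0
    print("base",m.sum(),ar(C[m]))
    P=C[reg&(Z>.1)&(Z<.12)]
    for s in (1,-1):
        Q=P[(P[:,1]+.2825)*s>0]
        if len(Q): print("top",s,Q.mean(0).round(4),Q.min(0).round(4),Q.max(0).round(4),len(Q))
E
python3 - <<'E'
from h import *
d=np.load("pics/w1.npy");ci=dict(np.load("pics/w1ci.npz"));C=wcloud(d,ci);p=cv2.imread("pics/w1.png")
standfit(C,p,d)
d2=np.load("pics/top1.npy");standfit(cloud("top",d2),cv2.imread("pics/top1.png"),d2)
g=p.astype(int);X,Y,Z=C[...,0],C[...,1],C[...,2]
m=(g[...,2]-g[...,0]>70)&(X>.47)&(X<.65)&(Y<-.24)&(Y>-.35)&(Z>.03)
P=C[m];print(m.sum(),P.min(0),P.max(0))
H=P[P[:,0]<.56];c=H.mean(0);vt=np.linalg.svd(H-c)[2];a=vt[0]*np.sign(vt[0][0]);print("handle",c,a,np.degrees(np.arctan2(a[1],a[0])),"end",((H-c)@a).min(),"z",np.median(H[:,2]))
Q=P[(P[:,0]>.57)&(P[:,2]>.06)];cc=cv2.minEnclosingCircle(np.ascontiguousarray(Q[:,:2],np.float32));print(cc)
c2=np.array(cc[0]);print("grip via cup",c2-75e-3*a[:2]/np.linalg.norm(a[:2]),"via end",c+a*((H-c)@a).min()+a*.021)
# basin rim
m=(X>.45)&(Y>-.13)&(Z>.05)&(Z<.065)&(Y<.12);Q=C[m&(g[...,0]>0)]
A=np.c_[2*Q[:,:2],np.ones(len(Q))];s=np.linalg.lstsq(A,(Q[:,:2]**2).sum(1),rcond=None)[0];print("basin",s[:2],np.sqrt(s[2]+s[0]**2+s[1]**2),len(Q))
C=cloud("top",d2);X,Y,Z=C[...,0],C[...,1],C[...,2];m=(X>.49)&(X<.72)&(Y>-.13)&(Z>.054)&(Z<.064)&(Y<.12);Q=C[m]
A=np.c_[2*Q[:,:2],np.ones(len(Q))];s=np.linalg.lstsq(A,(Q[:,:2]**2).sum(1),rcond=None)[0];print("basin",s[:2],np.sqrt(s[2]+s[0]**2+s[1]**2),len(Q))
E
```

```text
base 5378 ((0.593799889087677, -0.2857780456542969), (0.12663733959197998, 0.17241661250591278), 0.09406791627407074)
top 1 [ 0.5941 -0.2228  0.1086] [ 0.5686 -0.2267  0.1001] [ 0.6193 -0.2175  0.1133] 399
top -1 [ 0.595  -0.3473  0.1094] [ 0.5696 -0.3522  0.1001] [ 0.6197 -0.3433  0.1135] 370
base 1096 ((0.5945167541503906, -0.28241676092147827), (0.129862979054451, 0.17628604173660278), 0.8560788631439209)
top 1 [ 0.594  -0.2192  0.1075] [ 0.5694 -0.2244  0.1004] [ 0.6189 -0.2154  0.1135] 46
top -1 [ 0.5947 -0.3456  0.1076] [ 0.5709 -0.351   0.1004] [ 0.6178 -0.3409  0.1131] 44
1275 [ 0.50346912 -0.3167453   0.03012364] [ 0.62177086 -0.26796547  0.39356667]
handle [ 0.53260772 -0.3036296   0.08305229] [ 0.04567467 -0.01614335  0.99882592] -19.4655558557589 end -0.019583740055476938 z 0.06643092316004146
((0.5954068303108215, -0.29279881715774536), 0.026699306443333626)
grip via cup [ 0.52469368 -0.26780581] via end [ 0.5326724  -0.30365246  0.08446689]
basin [ 0.58872075 -0.01551058] 0.10146062276382818 1828
basin [ 0.60447184 -0.01041632] 0.102238878819834 572
```

Run:
```python
from h import *
d=np.load("pics/w1.npy");ci=dict(np.load("pics/w1ci.npz"));C=wcloud(d,ci);p=cv2.imread("pics/w1.png")
g=p.astype(int);X,Y,Z=C[...,0],C[...,1],C[...,2]
m=(g[...,2]-g[...,0]>70)&(X>.47)&(X<.65)&(Y<-.24)&(Y>-.35)&(Z>.05)&(Z<.08);P=C[m]
H=P[P[:,0]<.56];c=H.mean(0);a=np.linalg.svd(H-c)[2][0];a*=np.sign(a[0]);print(c,a,np.degrees(np.arctan2(a[1],a[0])),"end",c+a*((H-c)@a).min())
c2=np.array([.5954,-.2928]);print(c2-.075*a[:2],c+a*(((H-c)@a).min()+.021))
g3=c2-.075*a[:2]
y=np.arctan2(a[1],a[0])
plan([([g3[0],g3[1],.14],yawdown(y)),([g3[0],g3[1],.042],yawdown(y))],.05,step=.03)
```

```text
[ 0.53187751 -0.30335515  0.06638783] [ 0.98412895  0.17744542 -0.00182284] 10.221015231985803 end [ 0.50391594 -0.30839682  0.06643962]
[ 0.52159033 -0.30610841] [ 0.52458265 -0.30467046  0.06640134]
[[0.0105, -0.0013, 0.0218, 0.0, 0.0001, -0.003, 0.05], [0.0105, -0.0014, 0.0219, 0.0001, 0.0001, -0.0031, 0.05], [0.0105, -0.0012, 0.0218, -0.0, 0.0001, -0.003, 0.05], [0.0106, -0.0013, 0.0219, 0.0, 0.0, -0.0031, 0.05], [0.0105, -0.0012, 0.0218, 0.0, 0.0001, -0.003, 0.05], [-0.0, -0.0, 0.0245, 0.0, 0.0, 0.0, 0.05], [-0.0, -0.0, 0.0245, 0.0, 0.0, 0.0, 0.05], [-0.0, -0.0, 0.0245, 0.0, 0.0, 0.0, 0.05]]
[[-0.0, -0.0, 0.0245, 0.0, 0.0, 0.0, 0.05]]
end [ 0.5216 -0.3061  0.042 ] 9
```

Emit:
step_arm(
  moves=[
    [0.0105, -0.001, 0.022, 0, 0, -0.003, 0.05],
    [0.0105, -0.001, 0.022, 0, 0, -0.003, 0.05],
    [0.0105, -0.001, 0.022, 0, 0, -0.003, 0.05],
    [0.0105, -0.001, 0.022, 0, 0, -0.003, 0.05],
    [0.0105, -0.002, 0.022, 0, 0, -0.003, 0.05],
    [0, 0, 0.025, 0, 0, 0, 0.05],
    [0, 0, 0.025, 0, 0, 0, 0.05],
    [0, 0, 0.02, 0, 0, 0, 0.05],
  ],
)

```text
time: 2.6
tool_pos: [0.5207, -0.3069, 0.0675]
tool_rot: [-0.0, 0.996, 0.088, -0.001]
contact_force: [-1.1, -0.2, 0.5]
gripper_width: 0.587
```

Emit:
step_arm(
  moves=[
    [0, 0, 0.015, 0, 0, 0, 0.05],
    [0, 0, 0.012, 0, 0, 0, 0.05],
    [0, 0, 0, 0, 0, 0, 0.05],
    [0, 0, 0, 0, 0, 0, 0],
  ],
)

```text
time: 3.0
tool_pos: [0.5223, -0.3065, 0.0429]
tool_rot: [0.0, 0.996, 0.089, 0.0]
contact_force: [0.0, 0.2, 0.3]
gripper_width: 0.433
```

Emit:
step_arm(
  moves=[
    [0, 0, 0, 0, 0, 0, 0],
    [0, 0, 0, 0, 0, 0, 0],
    [0, 0, 0, 0, 0, 0, 0],
    [0, 0, 0, 0, 0, 0, 0],
    [0, 0, 0, 0, 0, 0, 0],
  ],
)

```text
time: 3.5
tool_pos: [0.5226, -0.3065, 0.0433]
tool_rot: [0.001, 0.996, 0.089, 0.001]
contact_force: [-1.7, -0.5, 4.1]
gripper_width: 0.123
```

Run:
```python
from h import *
s=state();print(s["time"],s["tool_pos"],s["gripper_width"],s["contact_force"])
p,d=grab_frame("wrist");cv2.imwrite("pics/w2.png",p[:,:,::-1])
```

```text
3.5 [ 0.52258533 -0.30650693  0.04325675] 0.12348908419359764 [-1.73791246 -0.54111038  4.14815061]
```

View pics/w2.png

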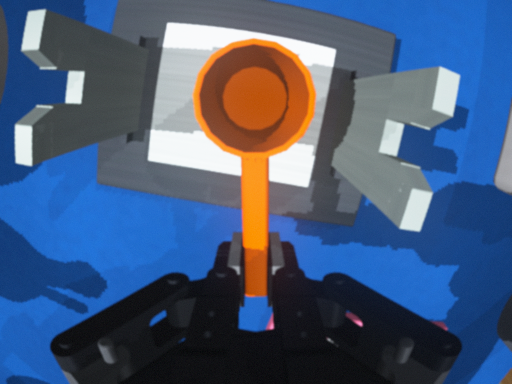

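The scoop handle is held, with an opening of about 10.5 mm. Now lift it straight up.

Emit:
step_arm(
  moves=[
    [0, 0, -0.005, 0, 0, 0, 0],
    [0, 0, -0.01, 0, 0, 0, 0],
    [0, 0, -0.02, 0, 0, 0, 0],
    [0, 0, -0.025, 0, 0, 0, 0],
    [0, 0, -0.03, 0, 0, 0, 0],
    [0, 0, -0.03, 0, 0, 0, 0],
    [0, 0, -0.02, 0, 0, 0, 0],
    [0, 0, 0, 0, 0, 0, 0],
  ],
)

```text
time: 4.35
tool_pos: [0.5239, -0.307, 0.1869]
tool_rot: [0.002, 0.996, 0.089, 0.003]
contact_force: [-0.1, -1.5, -0.4]
gripper_width: 0.125
```

Run:
```python
from h import *
s=state();print(s["time"],s["tool_pos"],s["gripper_width"],s["contact_force"])
ci=camera_info("wrist");p,d=grab_frame("wrist");cv2.imwrite("pics/w3.png",p[:,:,::-1]);np.save("pics/w3.npy",d);np.savez("pics/w3ci.npz",**ci)
C=wcloud(d,ci);standfit(C,cv2.imread("pics/w3.png"),d)
y=.1785
plan([([.565,-.0175,.18],yawdown(y)),([.565,-.0175,.039],yawdown(y))],0.,step=.03)
```

```text
4.35 [ 0.52385464 -0.30698019  0.18689467] 0.12524320792819005 [-0.1172718  -1.51570266 -0.44152094]
base 4510 ((0.6191816926002502, -0.2852441370487213), (0.17756465077400208, 0.17297694087028503), 0.2091030478477478)
top 1 [ 0.5941 -0.2228  0.1087] [ 0.5688 -0.2267  0.1   ] [ 0.6191 -0.2172  0.1134] 649
top -1 [ 0.595  -0.3469  0.1091] [ 0.5697 -0.3518  0.1001] [ 0.6198 -0.3431  0.1139] 628
[[0.0093, -0.0277, 0.0004, 0.0002, -0.0002, 0.0001, 0.0], [0.0093, -0.0276, 0.0004, 0.0003, -0.0003, 0.0, 0.0], [0.0093, -0.0277, 0.0003, 0.0002, -0.0002, 0.0001, 0.0], [0.0092, -0.0277, 0.0004, 0.0002, -0.0002, 0.0, 0.0], [0.0093, -0.0276, 0.0004, 0.0003, -0.0003, 0.0001, 0.0], [0.0093, -0.0277, 0.0004, 0.0002, -0.0002, 0.0, 0.0], [0.0093, -0.0277, 0.0004, 0.0002, -0.0002, 0.0001, 0.0], [0.0093, -0.0276, 0.0004, 0.0003, -0.0003, 0.0, 0.0]]
[[0.0092, -0.0277, 0.0004, 0.0002, -0.0002, 0.0001, 0.0], [0.0093, -0.0277, 0.0004, 0.0002, -0.0002, 0.0, 0.0], [0.0, 0.0, 0.0282, 0.0, -0.0, 0.0, 0.0], [0.0, 0.0, 0.0282, 0.0, -0.0, 0.0, 0.0], [0.0, 0.0, 0.0282, 0.0, -0.0, 0.0, 0.0], [0.0, 0.0, 0.0282, 0.0, -0.0, 0.0, 0.0], [0.0, 0.0, 0.0282, 0.0, -0.0, 0.0, 0.0]]
end [ 0.565  -0.0175  0.039 ] 15
```

View pics/w3.png

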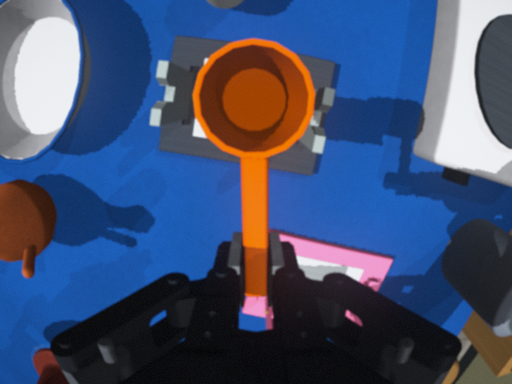

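The scoop hangs level, clear of the stand. Now over the basin.

Emit:
step_arm(
  moves=[
    [0.009, -0.028, 0, 0, 0, 0, 0],
    [0.009, -0.028, 0, 0, 0, 0, 0],
    [0.009, -0.028, 0, 0, 0, 0, 0],
    [0.009, -0.028, 0, 0, 0, 0, 0],
    [0.009, -0.028, 0, 0, 0, 0, 0],
    [0.009, -0.028, 0, 0, 0, 0, 0],
    [0.01, -0.028, 0, 0, 0, 0, 0],
    [0.01, -0.028, 0, 0, 0, 0, 0],
  ],
)

```text
time: 5.2
tool_pos: [0.5537, -0.0707, 0.1797]
tool_rot: [-0.001, 0.996, 0.089, -0.002]
contact_force: [0.4, -0.0, -0.6]
gripper_width: 0.123
```

Emit:
step_arm(
  moves=[
    [0.009, -0.028, 0, 0, 0, 0, 0],
    [0.009, -0.025, 0, 0, 0, 0, 0],
    [0, 0, 0, 0, 0, 0, 0],
  ],
)

```text
time: 5.5
tool_pos: [0.5622, -0.0141, 0.1797]
tool_rot: [-0.001, 0.996, 0.091, -0.002]
contact_force: [-0.5, -0.3, -1.1]
gripper_width: 0.123
```

Run:
```python
from h import *
s=state();print(s["time"],s["tool_pos"],s["gripper_width"],s["contact_force"])
p,d=grab_frame("top");cv2.imwrite("pics/top2.png",p[:,:,::-1])
p,d=grab_frame("side");cv2.imwrite("pics/side2.png",p[:,:,::-1])
ci=camera_info("wrist");p,d=grab_frame("wrist");cv2.imwrite("pics/w4.png",p[:,:,::-1])
y=.1785
plan([([.565,-.0175,.08],yawdown(y)),([.565,-.0175,.039],yawdown(y))],0.,step=.03)
```

```text
5.5 [ 0.56215437 -0.01406742  0.17974077] 0.1228315347516015 [-0.47528855 -0.3170938  -1.14288775]
[[0.0007, 0.0002, 0.0252, -0.0001, 0.0007, 0.0001, 0.0], [0.0006, 0.0002, 0.0251, -0.0002, 0.0006, 0.0001, 0.0], [0.0007, 0.0002, 0.0252, -0.0001, 0.0007, 0.0001, 0.0], [0.0006, 0.0002, 0.0252, -0.0001, 0.0007, 0.0001, 0.0], [-0.0, -0.0, 0.0205, -0.0, -0.0, 0.0, 0.0], [-0.0, -0.0, 0.0205, -0.0, -0.0, 0.0, 0.0]]
end [ 0.565  -0.0175  0.039 ] 6
```

View pics/w4.png

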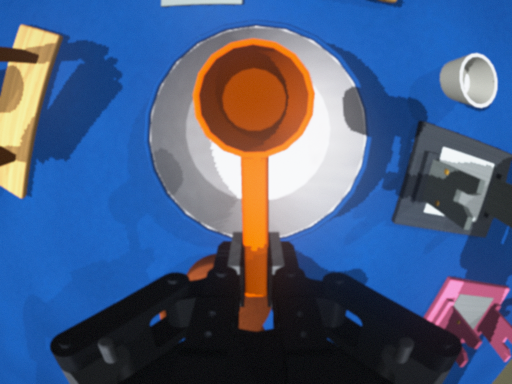

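View pics/side2.png

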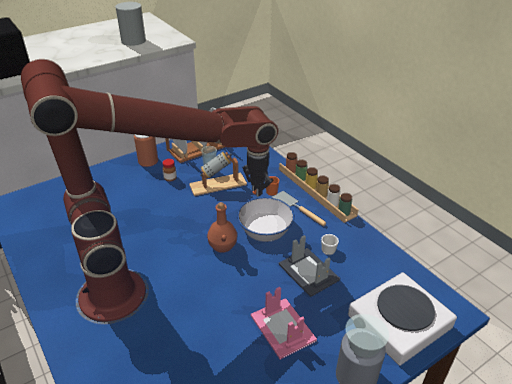

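The wrist view shows the scoop over the basin interior at (255,140), with the jebena clear. Lowering it.

Emit:
step_arm(
  moves=[
    [0, 0.001, 0.025, 0, 0, 0, 0],
    [0.001, 0.001, 0.025, 0, 0, 0, 0],
    [0.001, 0.001, 0.025, 0, 0, 0, 0],
    [0, 0, 0.025, 0, 0, 0, 0],
    [0, 0, 0.02, 0, 0, 0, 0],
    [0, 0, 0.015, 0, 0, 0, 0],
    [0, 0, 0.006, 0, 0, 0, 0],
    [0, 0, 0, 0, 0, 0, 0],
  ],
)

```text
time: 6.45
tool_pos: [0.5652, -0.02, 0.0404]
tool_rot: [-0.0, 0.996, 0.089, -0.001]
contact_force: [-0.1, 0.1, -0.1]
gripper_width: 0.125
```

Emit:
step_arm(
  moves=[
    [0, 0, 0.001, 0, 0, 0, 0],
    [0, 0, 0, 0, 0, 0, 0.005],
    [0, 0, 0, 0, 0, 0, 0.012],
    [0, 0, 0, 0, 0, 0, 0.02],
    [0, 0, 0, 0, 0, 0, 0.03],
    [0, 0, 0, 0, 0, 0, 0.04],
    [0, 0, 0, 0, 0, 0, 0.04],
  ],
)

```text
time: 7.15
tool_pos: [0.5659, -0.0195, 0.0404]
tool_rot: [0.0, 0.996, 0.089, 0.0]
contact_force: [-0.1, -0.6, -1.0]
gripper_width: 0.466
```

Emit:
step_arm(
  moves=[
    [0, 0, -0.01, 0, 0, 0, 0.04],
    [0, 0, -0.02, 0, 0, 0, 0.04],
    [0, 0, -0.03, 0, 0, 0, 0.04],
    [0, 0, -0.04, 0, 0, 0, 0.04],
    [0, 0, -0.04, 0, 0, 0, 0.04],
    [0, 0, -0.04, 0, 0, 0, 0.04],
    [0, 0, -0.03, 0, 0, 0, 0.05],
    [0, 0, 0, 0, 0, 0, 0.06],
  ],
)

```text
time: 7.95
tool_pos: [0.5687, -0.02, 0.2579]
tool_rot: [0.001, 0.996, 0.089, 0.006]
contact_force: [0.1, 0.3, 0.1]
gripper_width: 0.701
```

Run:
```python
from h import *
s=state();print(s["time"],s["tool_pos"],s["gripper_width"],s["contact_force"])
ci=camera_info("wrist");p,d=grab_frame("wrist");cv2.imwrite("pics/w5.png",p[:,:,::-1])
```

```text
7.95 [ 0.56865869 -0.01999473  0.25792987] 0.7007894115632762 [0.14498795 0.25814333 0.12574685]
```

View pics/w5.png

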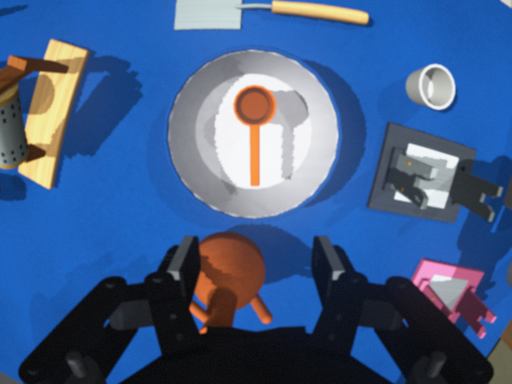

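The scoop stands upright in the basin at (255,110), with its handle inside the rim. Next is the drum: turn and go to a viewing pose along the tilted approach.

```bash
cat >> h.py <<'E'
yr=np.radians(-14.65);el=np.radians(30)
AX=np.array([np.cos(yr)*np.cos(el),np.sin(yr)*np.cos(el),np.sin(el)])
NZ=np.array([np.cos(yr)*np.sin(el),np.sin(yr)*np.sin(el),-np.cos(el)])
RG=tool(-AX,NZ);DC=np.array([.5866,.3144,.1047])
E
python3 - <<'E'
from h import *
print(RG.as_matrix().round(3),AX,NZ)
plan([([.52,.25,.32],yawdown(2.885)),(DC+NZ*(-.15),RG)],.0854,step=.03,ang=.14,rd=3)
E
```

```text
[[-0.838  0.253  0.484]
 [ 0.219  0.967 -0.126]
 [-0.5    0.    -0.866]] [ 0.8378699  -0.21902973  0.5       ] [ 0.48374442 -0.12645687 -0.8660254 ]
[[0.0, -0.014, -0.003, 0.0, 0.0, -0.135, 0.0854], [0.002, -0.013, -0.004, 0.001, 0.0, -0.136, 0.0854], [0.004, -0.013, -0.003, 0.0, 0.0, -0.135, 0.0854], [0.005, -0.013, -0.003, 0.001, 0.0, -0.135, 0.0854], [0.007, -0.012, -0.003, 0.0, 0.0, -0.136, 0.0854], [0.009, -0.01, -0.004, 0.001, 0.0, -0.135, 0.0854], [0.01, -0.01, -0.003, 0.0, 0.001, -0.135, 0.0854], [0.011, -0.007, -0.003, 0.001, -0.0, -0.135, 0.0854]]
[[0.012, -0.007, -0.004, 0.0, -0.0, -0.136, 0.0854], [0.013, -0.004, -0.003, 0.001, -0.0, -0.135, 0.0854], [0.014, -0.003, -0.003, 0.0, -0.0, -0.135, 0.0854], [0.013, -0.001, -0.003, 0.001, -0.0, -0.136, 0.0854], [0.014, 0.0, -0.003, 0.0, -0.0, -0.135, 0.0854], [0.013, 0.003, -0.004, 0.001, -0.0, -0.135, 0.0854], [0.013, 0.005, -0.003, 0.0, 0.0, -0.136, 0.0854], [0.013, 0.006, -0.003, 0.001, 0.0, -0.135, 0.0854]]
[[0.011, 0.007, -0.003, 0.0, 0.0, -0.135, 0.0854], [0.01, 0.01, -0.004, 0.001, 0.0, -0.136, 0.0854], [0.009, 0.01, -0.003, 0.0, 0.0, -0.135, 0.0854], [0.007, 0.012, -0.003, 0.001, 0.0, -0.135, 0.0854], [0.007, 0.02, 0.021, -0.0, -0.131, -0.0, 0.0854], [0.009, 0.019, 0.02, -0.0, -0.131, -0.0, 0.0854], [0.013, 0.02, 0.019, -0.001, -0.13, -0.001, 0.0854], [0.014, 0.02, 0.017, 0.0, -0.131, 0.0, 0.0854]]
end [0.514  0.3334 0.2349] 24
```

Emit:
step_arm(
  moves=[
    [0, -0.014, -0.003, 0, 0, -0.135, 0.0854],
    [0.002, -0.013, -0.004, 0, 0, -0.136, 0.0854],
    [0.004, -0.013, -0.003, 0, 0, -0.135, 0.0854],
    [0.005, -0.013, -0.003, 0, 0, -0.135, 0.0854],
    [0.007, -0.012, -0.003, 0, 0, -0.136, 0.0854],
    [0.009, -0.01, -0.004, 0, 0, -0.135, 0.0854],
    [0.01, -0.01, -0.003, 0, 0, -0.135, 0.0854],
    [0.011, -0.007, -0.003, 0, 0, -0.135, 0.0854],
  ],
)

```text
time: 8.8
tool_pos: [0.5464, 0.0886, 0.2746]
tool_rot: [-0.001, 0.806, 0.592, -0.001]
contact_force: [0.4, 0.7, -1.4]
gripper_width: 1.001
```

Emit:
step_arm(
  moves=[
    [0.012, -0.007, -0.004, 0, 0, -0.136, 0.0854],
    [0.013, -0.004, -0.003, 0, 0, -0.135, 0.0854],
    [0.014, -0.003, -0.003, 0, 0, -0.135, 0.0854],
    [0.013, -0.001, -0.003, 0, 0, -0.136, 0.0854],
    [0.014, 0, -0.003, 0, 0, -0.135, 0.0854],
    [0.013, 0.003, -0.004, 0, 0, -0.135, 0.0854],
    [0.013, 0.005, -0.003, 0, 0, -0.136, 0.0854],
    [0.013, 0.006, -0.003, 0, 0, -0.135, 0.0854],
  ],
)

```text
time: 9.6
tool_pos: [0.5274, 0.197, 0.3005]
tool_rot: [-0.001, 0.386, 0.923, -0.001]
contact_force: [0.3, -0.0, -0.3]
gripper_width: 1.0
```

Emit:
step_arm(
  moves=[
    [0.011, 0.007, -0.003, 0, 0, -0.135, 0.0854],
    [0.01, 0.01, -0.004, 0, 0, -0.136, 0.0854],
    [0.009, 0.01, -0.003, 0, 0, -0.135, 0.0854],
    [0.007, 0.012, -0.003, 0, 0, -0.135, 0.0854],
    [0.007, 0.02, 0.021, 0, -0.131, 0, 0.0854],
    [0.009, 0.019, 0.02, 0, -0.131, 0, 0.0854],
    [0.013, 0.02, 0.019, 0, -0.131, 0, 0.0854],
    [0.014, 0.02, 0.017, 0, -0.131, 0, 0.0854],
  ],
)

```text
time: 10.4
tool_pos: [0.5119, 0.3342, 0.229]
tool_rot: [0.259, 0.123, 0.957, -0.033]
contact_force: [0.6, 0.0, -0.4]
gripper_width: 0.996
```

Emit:
step_arm(
  moves=[
    [0, 0, 0, 0, 0, 0, 0.0854],
    [0, 0, 0, 0, 0, 0, 0.0854],
  ],
)

```text
time: 10.6
tool_pos: [0.5111, 0.3337, 0.2279]
tool_rot: [0.255, 0.122, 0.959, -0.035]
contact_force: [-0.0, 0.7, 1.2]
gripper_width: 0.998
```

```bash
cat > dm.py <<'E'
from h import *
from scipy.optimize import least_squares
def fitdrum(C,m,c0,a0,x=None):
    P=C[m];az0=np.arctan2(a0[1],a0[0]);el0=np.arcsin(a0[2])
    ax=lambda v:np.array([np.cos(v[2])*np.cos(v[3]),np.sin(v[2])*np.cos(v[3]),np.sin(v[3])])
    e1=np.cross(a0,[0,0,1]);e1/=np.linalg.norm(e1);e2=np.cross(e1,a0)
    def f(v):
        q=P-(c0+v[0]*e1+v[1]*e2);a=ax(v);return np.linalg.norm(q-np.outer(q@a,a),axis=1)-.028
    r=least_squares(f,[0,0,az0,el0],loss="soft_l1",f_scale=.0015);v=r.x;a=ax(v);c=c0+v[0]*e1+v[1]*e2
    t=(P[abs(r.fun)<.004]-c)@a;lo,hi=np.percentile(t,[.5,99.5])
    print("drum c",(c+a*(lo+hi)/2).round(4),"len",round(hi-lo,4),"az,el",np.degrees(v[2:]).round(2),"res",np.median(abs(r.fun)).round(5),len(P))
    return c+a*(lo+hi)/2,a
E
python3 - <<'E'
from dm import *
s=state();print(s["time"],s["tool_pos"],s["gripper_width"],s["joint_pos"].round(3),pose()[1].as_matrix().round(3).tolist())
ci=camera_info("wrist");p,d=grab_frame("wrist");cv2.imwrite("pics/w6.png",p[:,:,::-1]);np.save("pics/w6.npy",d);np.savez("pics/w6ci.npz",**ci)
o=cut_out("wrist","drum_center");print([(x["conf"],x["point"],x["mask"].sum()) for x in o])
m=o[0]["mask"];C=wcloud(d,ci);m=m&(np.linalg.norm(C-DC,axis=-1)<.07)
np.save("pics/w6m.npy",m);fitdrum(C,m,DC,AX)
E
```

```text
10.6 [0.51114829 0.33365091 0.22790672] 0.9978943265104062 [ 0.635 -0.153  1.88  -0.448  1.114 -0.544] [[-0.84, 0.252, 0.48], [0.217, 0.968, -0.129], [-0.497, -0.004, -0.868]]
[(0.74, [260.5, 183.7], np.int64(6737)), (0.67, [77.5, 205.6], np.int64(1194))]
drum c [0.5845 0.3134 0.1063] len 0.1096 az,el [-14.27  30.15] res 0.00038 6522
```

View pics/w6.png

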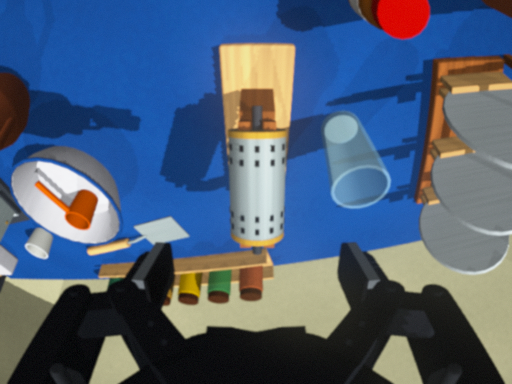

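The drum at (260,185) is fitted to 0.4 mm, and the tumbler on its right leaves room for the fingers. Approaching along the tool axis.

```bash
cat >> h.py <<'E'
yr=np.radians(-14.27);el=np.radians(30.1)
AX=np.array([np.cos(yr)*np.cos(el),np.sin(yr)*np.cos(el),np.sin(el)])
NZ=np.array([np.cos(yr)*np.sin(el),np.sin(yr)*np.sin(el),-np.cos(el)])
RG=tool(-AX,NZ);DC=np.array([.5845,.3134,.1063])
E
python3 - <<'E'
from h import *
d=np.load("pics/w6.npy");ci=dict(np.load("pics/w6ci.npz"));C=wcloud(d,ci)
q=RG.inv().apply((C-DC).reshape(-1,3))
# points in finger swept space
m=(abs(q[:,0])<.02)&(abs(q[:,1])<.075)&(q[:,2]<.03)&(q[:,2]>-.10)&(abs(q[:,1])>.03)&(d.ravel()>0)
print(m.sum(), q[m][:10].round(3))
plan([(DC+NZ*(-.06),RG),(DC+NZ*.018,RG)],.0854,step=.025,rd=4)
E
```

```text
2 [[-0.     0.075 -0.002]
 [-0.001  0.075 -0.006]]
[[-0.0002, -0.0004, 0.0213, -0.0009, -0.0003, -0.002, 0.0854], [-0.0003, -0.0004, 0.0214, -0.0009, -0.0002, -0.0019, 0.0854], [-0.0002, -0.0005, 0.0213, -0.001, -0.0003, -0.002, 0.0854], [-0.0002, -0.0004, 0.0213, -0.0009, -0.0002, -0.002, 0.0854], [-0.0, -0.0, 0.0195, 0.0, -0.0, 0.0, 0.0854], [-0.0, -0.0, 0.0195, 0.0, -0.0, 0.0, 0.0854], [-0.0, -0.0, 0.0195, 0.0, -0.0, 0.0, 0.0854], [-0.0, -0.0, 0.0195, 0.0, -0.0, 0.0, 0.0854]]
end [0.5932 0.3112 0.0907] 8
```

Emit:
step_arm(
  moves=[
    [0, -0.0005, 0.021, -0.001, 0, -0.002, 0.0854],
    [0, -0.0005, 0.021, -0.001, 0, -0.002, 0.0854],
    [-0.0005, -0.0005, 0.021, -0.001, 0, -0.002, 0.0854],
    [-0.0005, 0, 0.022, -0.001, -0.001, -0.002, 0.0854],
    [0, 0, 0.02, 0, 0, 0, 0.0854],
    [0, 0, 0.02, 0, 0, 0, 0.0854],
    [0, 0, 0.02, 0, 0, 0, 0.0854],
    [0, 0, 0, 0, 0, 0, 0.0854],
  ],
)

```text
time: 11.5
tool_pos: [0.5847, 0.3117, 0.1042]
tool_rot: [0.256, 0.121, 0.958, -0.034]
contact_force: [-0.2, -0.1, 0.4]
gripper_width: 1.001
```

Run:
```python
from h import *
s=state();print(s["time"],s["tool_pos"],s["contact_force"])
p,d=grab_frame("wrist");cv2.imwrite("pics/w7.png",p[:,:,::-1])
plan([(DC+NZ*.018,RG)],.0854,step=.025,rd=4)
```

```text
11.5 [0.58473503 0.31167498 0.10417835] [-0.21769541 -0.11291837  0.43354976]
[[0.0001, 0.0009, 0.0172, -0.0018, -0.001, -0.0013, 0.0854]]
end [0.5933 0.3112 0.0907] 1
```

View pics/w7.png

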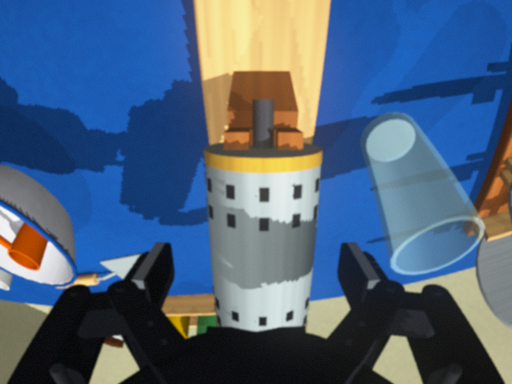

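Emit:
step_arm(
  moves=[
    [0, 0.001, 0.01, -0.001, -0.001, -0.001, 0.0854],
    [0, 0, 0.007, -0.001, 0, 0, 0.0854],
    [0, 0, 0, 0, 0, 0, 0.0854],
    [0, 0, 0, 0, 0, 0, 0.07],
    [0, 0, 0, 0, 0, 0, 0.06],
    [0, 0, 0, 0, 0, 0, 0.04],
    [0, 0, 0, 0, 0, 0, 0.04],
    [0, 0, 0, 0, 0, 0, 0.04],
  ],
)

```text
time: 12.35
tool_pos: [0.5919, 0.3132, 0.0916]
tool_rot: [0.258, 0.119, 0.958, -0.031]
contact_force: [-6.7, -0.4, 6.1]
gripper_width: 0.632
```

Emit:
step_arm(
  moves=[
    [0, 0, 0, 0, 0, 0, 0.03],
    [0, 0, 0, 0, 0, 0, 0.03],
    [0, 0, 0, 0, 0, 0, 0.03],
  ],
)

```text
time: 12.65
tool_pos: [0.592, 0.3132, 0.0916]
tool_rot: [0.258, 0.119, 0.958, -0.031]
contact_force: [-5.8, -0.6, 5.7]
gripper_width: 0.634
```

Run:
```python
from h import *
s=state();print(s["time"],s["tool_pos"],s["contact_force"],s["gripper_width"]*.0854,s["joint_pos"].round(3))
p,R=pose();print(R.inv().apply(DC-p),np.degrees((RG.inv()*R).as_rotvec()))
```

```text
12.65 [0.59195367 0.31317116 0.09159099] [-5.82030789 -0.60773939  5.72430846] 0.054181437807743545 [ 0.521  0.107  1.87  -0.491  0.831 -0.53 ]
[-0.00109015 -0.00157918 -0.01637932] [-0.13449596 -0.05233715 -0.11313694]
```

Emit:
step_arm(
  moves=[
    [0, 0, -0.003, 0, 0, 0, 0.03],
    [0, 0, -0.007, 0, 0, 0, 0.03],
    [0, 0, -0.015, 0, 0, 0, 0.03],
    [0, 0, -0.02, 0, 0, 0, 0.03],
    [0, 0, -0.025, 0, 0, 0, 0.03],
    [0, 0, -0.025, 0, 0, 0, 0.03],
    [0, 0, -0.01, 0, 0, 0, 0.03],
    [0, 0, 0, 0, 0, 0, 0.03],
  ],
)

```text
time: 13.45
tool_pos: [0.5408, 0.3263, 0.1826]
tool_rot: [0.259, 0.118, 0.958, -0.031]
contact_force: [0.9, -0.4, -3.7]
gripper_width: 0.63
```

Run:
```python
from dm import *
s=state();print(s["time"],s["tool_pos"],s["contact_force"],s["gripper_width"]*.0854)
p0,R0=pose()
ci=camera_info("wrist");p,d=grab_frame("wrist");cv2.imwrite("pics/w8.png",p[:,:,::-1])
o=cut_out("wrist","drum_center");C=wcloud(d,ci)
c0=p0+R0.apply([0,0,-.017]);a0=-R0.as_matrix()[:,0]
print([(x["conf"],x["mask"].sum()) for x in o])
q=R0.inv().apply((C-c0).reshape(-1,3)).reshape(C.shape)
m=o[0]["mask"]&(np.linalg.norm(q,axis=-1)<.07);c,a=fitdrum(C,m,c0,a0)
print("in tool",R0.inv().apply(c-p0),R0.inv().apply(a))
plan([([.53,.28,.27],yawdown(2.8925)),([.5945,-.285,.25],yawdown(1.577))],.03,step=.03,ang=.12,rd=3)
```

```text
13.45 [0.54082289 0.32626825 0.18260412] [ 0.90518774 -0.35204452 -3.67939674] 0.053785753255147534
[(0.88, np.int64(22341))]
drum c [0.5213 0.3296 0.1897] len 0.0805 az,el [-14.26  30.51] res 0.00042 21820
in tool [ 0.01350185 -0.0014565  -0.01610951] [-0.99998285 -0.00202796 -0.00549506]
[[-0.009, -0.009, -0.015, 0.0, 0.105, 0.001, 0.03], [-0.008, -0.01, -0.017, 0.0, 0.105, 0.0, 0.03], [-0.005, -0.009, -0.017, 0.0, 0.105, 0.001, 0.03], [-0.004, -0.009, -0.017, 0.0, 0.104, 0.0, 0.03], [-0.002, -0.009, -0.018, 0.0, 0.105, 0.001, 0.03], [-0.011, -0.028, 0.001, 0.0, 0.0, 0.069, 0.03], [-0.012, -0.027, 0.001, 0.0, 0.0, 0.069, 0.03], [-0.015, -0.027, 0.001, 0.0, 0.0, 0.07, 0.03]]
[[-0.016, -0.025, 0.001, 0.0, 0.0, 0.069, 0.03], [-0.018, -0.024, 0.001, 0.0, 0.0, 0.069, 0.03], [-0.019, -0.023, 0.001, 0.0, 0.0, 0.069, 0.03], [-0.021, -0.021, 0.001, 0.0, 0.0, 0.07, 0.03], [-0.023, -0.02, 0.001, 0.0, 0.0, 0.069, 0.03], [-0.023, -0.018, 0.001, 0.0, 0.0, 0.069, 0.03], [-0.025, -0.016, 0.001, 0.0, 0.0, 0.069, 0.03], [-0.026, -0.015, 0.001, 0.0, 0.0, 0.07, 0.03]]
[[-0.027, -0.013, 0.001, 0.0, 0.0, 0.069, 0.03], [-0.028, -0.011, 0.001, 0.0, 0.0, 0.069, 0.03], [-0.029, -0.009, 0.001, 0.0, 0.0, 0.069, 0.03], [-0.029, -0.007, 0.001, 0.0, 0.0, 0.07, 0.03], [-0.03, -0.005, 0.002, 0.0, 0.0, 0.069, 0.03], [-0.029, -0.003, 0.001, 0.0, 0.0, 0.069, 0.03], [-0.03, -0.001, 0.001, 0.0, 0.0, 0.069, 0.03], [-0.03, 0.001, 0.001, 0.0, 0.0, 0.07, 0.03]]
end [ 0.5945 -0.2847  0.2496] 24
```

View pics/w8.png

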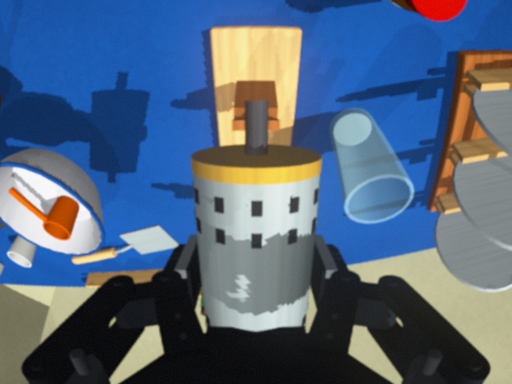

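The drum is held square, and its centre in the tool frame is about (-1.1, -1.5, -16.3) mm. Level it and carry it over to the stand.

Emit:
step_arm(
  moves=[
    [-0.009, -0.009, -0.015, 0, 0.105, 0, 0.03],
    [-0.008, -0.01, -0.017, 0, 0.105, 0, 0.03],
    [-0.005, -0.009, -0.017, 0, 0.105, 0, 0.03],
    [-0.004, -0.009, -0.017, 0, 0.105, 0, 0.03],
    [-0.002, -0.009, -0.018, 0, 0.105, 0, 0.03],
    [-0.011, -0.028, 0, 0, 0, 0.069, 0.03],
    [-0.012, -0.027, 0, 0, 0, 0.069, 0.03],
    [-0.015, -0.027, 0, 0, 0, 0.07, 0.03],
  ],
)

```text
time: 14.35
tool_pos: [0.5411, 0.1893, 0.2689]
tool_rot: [-0.001, 0.227, 0.974, -0.001]
contact_force: [0.6, -0.2, -2.9]
gripper_width: 0.634
```

Emit:
step_arm(
  moves=[
    [-0.016, -0.025, 0.001, 0, 0, 0.069, 0.03],
    [-0.018, -0.024, 0.001, 0, 0, 0.069, 0.03],
    [-0.019, -0.023, 0.001, 0, 0, 0.069, 0.03],
    [-0.021, -0.021, 0.001, 0, 0, 0.07, 0.03],
    [-0.023, -0.02, 0.001, 0, 0, 0.069, 0.03],
    [-0.023, -0.018, 0.001, 0, 0, 0.069, 0.03],
    [-0.025, -0.016, 0.001, 0, 0, 0.069, 0.03],
    [-0.026, -0.015, 0.001, 0, 0, 0.07, 0.03],
  ],
)

```text
time: 15.15
tool_pos: [0.5683, -0.0478, 0.2607]
tool_rot: [-0.001, 0.485, 0.875, -0.0]
contact_force: [-0.2, 0.1, -4.7]
gripper_width: 0.636
```

Emit:
step_arm(
  moves=[
    [-0.027, -0.013, 0.001, 0, 0, 0.069, 0.03],
    [-0.028, -0.011, 0.001, 0, 0, 0.069, 0.03],
    [-0.029, -0.009, 0.001, 0, 0, 0.069, 0.03],
    [-0.029, -0.007, 0.001, 0, 0, 0.07, 0.03],
    [-0.03, -0.005, 0.001, 0, 0, 0.069, 0.03],
    [-0.029, -0.003, 0.001, 0, 0, 0.069, 0.03],
    [-0.03, -0.001, 0.001, 0, 0, 0.069, 0.03],
    [-0.03, 0.001, 0.001, 0, 0, 0.07, 0.03],
  ],
)

```text
time: 15.95
tool_pos: [0.5961, -0.286, 0.2522]
tool_rot: [-0.001, 0.705, 0.709, -0.0]
contact_force: [0.7, 0.9, -3.1]
gripper_width: 0.636
```

Emit:
step_arm(
  moves=[
    [0, 0, 0, 0, 0, 0, 0.03],
    [0, 0, 0, 0, 0, 0, 0.03],
    [0, 0, 0, 0, 0, 0, 0.03],
  ],
)

```text
time: 16.25
tool_pos: [0.5963, -0.2836, 0.2536]
tool_rot: [-0.001, 0.704, 0.71, 0.0]
contact_force: [0.5, 0.7, -2.7]
gripper_width: 0.636
```

```bash
cat > look.py <<'E'
from dm import *
import sys
k=sys.argv[1]
s=state();print(s["time"],s["tool_pos"],s["contact_force"],s["gripper_width"]*.0854,s["joint_pos"].round(3))
p0,R0=pose();print(R0.as_matrix().round(4).tolist())
ci=camera_info("wrist");p,d=grab_frame("wrist");cv2.imwrite(f"pics/w{k}.png",p[:,:,::-1]);np.save(f"pics/w{k}.npy",d);np.savez(f"pics/w{k}ci.npz",**ci)
p,d=grab_frame("top");cv2.imwrite(f"pics/top{k}.png",p[:,:,::-1]);np.save(f"pics/top{k}.npy",d)
C=cloud("top",d);c0=p0+R0.apply([-.001,-.0015,-.0163]);a0=R0.as_matrix()[:,0]
o=cut_out("top","drum_center");print([(x["conf"],x["point"],x["mask"].sum()) for x in o])
for x in o:
    m=x["mask"]&(np.linalg.norm(C-c0,axis=-1)<.07)
    if m.sum()>100: fitdrum(C,m,c0,a0);break
print("expected drum c",c0)
a=cv2.imread(f"pics/w{k}.png");b=cv2.resize(cv2.imread(f"pics/top{k}.png")[130:250,290:410],(384,384),interpolation=cv2.INTER_CUBIC)
cv2.imwrite(f"pics/c{k}.png",cv2.resize(np.hstack([a,b]),(800,343)))
E
python3 look.py 9
```

```text
16.25 [ 0.59633901 -0.28364476  0.25356115] [ 0.52794991  0.72765476 -2.71061731] 0.05432501216016145 [-5.570e-01  1.240e-01  1.500e+00  1.000e-03  1.519e+00 -5.660e-01]
[[-0.0094, 1.0, -0.0006], [1.0, 0.0094, 0.0016], [0.0016, -0.0006, -1.0]]
[(0.79, [363.3, 167.3], np.int64(388))]
drum c [ 0.597  -0.2824  0.2688] len 0.1072 az,el [91.1  -1.83] res 0.00159 375
expected drum c [ 0.59485821 -0.2846847   0.26986041]
```

View pics/c9.png

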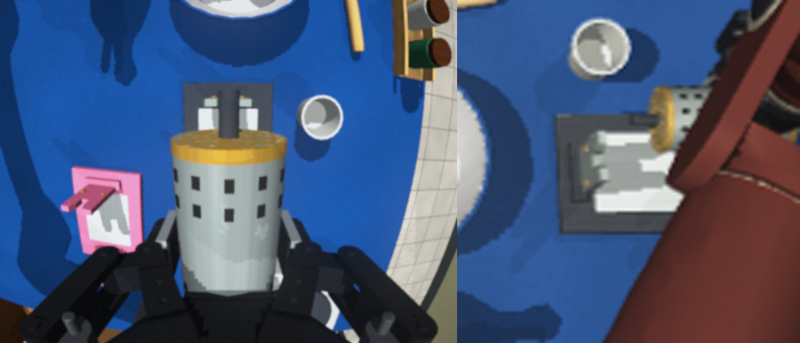

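The drum is level above the stand. The near stub at about (228,105) in the composite lines up roughly with the near slot. Lower to just above the slot mouths and compare the stub and slot directly.

Emit:
step_arm(
  moves=[
    [0, -0.001, 0.01, 0, 0, 0, 0.03],
    [0, -0.001, 0.025, 0, 0, 0, 0.03],
    [0, 0, 0.03, 0, 0, 0, 0.03],
    [0, 0, 0.03, 0, 0, 0, 0.03],
    [0, 0, 0.025, 0, 0, 0, 0.03],
    [0, 0, 0.01, 0, 0, 0, 0.03],
    [0, 0, 0.003, 0, 0, 0, 0.03],
    [0, 0, 0, 0, 0, 0, 0.03],
  ],
)

```text
time: 17.2
tool_pos: [0.5952, -0.2842, 0.1226]
tool_rot: [0.001, 0.704, 0.71, 0.001]
contact_force: [-0.8, -0.3, -2.6]
gripper_width: 0.636
```

```bash
python3 look.py 10
python3 - <<'E'
import cv2
a=cv2.imread("pics/w10.png")[20:220,150:360];cv2.imwrite("pics/z10.png",cv2.resize(a,None,fx=3,fy=2.9,interpolation=cv2.INTER_CUBIC)[:600])
from plant import *
p,d=grab_frame("side");cv2.imwrite("pics/s10.png",cv2.resize(p[190:330,230:400,::-1],None,fx=4,fy=4,interpolation=cv2.INTER_CUBIC))
E
```

```text
17.2 [ 0.59516287 -0.28416477  0.12258709] [-0.78171436 -0.2707171  -2.58991789] 0.054290361450742834 [-5.590e-01  2.160e-01  1.620e+00  1.000e-03  1.304e+00 -5.680e-01]
[[-0.0091, 1.0, 0.0019], [1.0, 0.0091, -0.0001], [-0.0001, 0.0019, -1.0]]
[(0.78, [352.0, 177.1], np.int64(227))]
drum c [ 0.5948 -0.2551  0.1384] len 0.047 az,el [ 11.46 -15.9 ] res 0.003 221
expected drum c [ 0.59364097 -0.28517711  0.13888429]
```

View pics/z10.png

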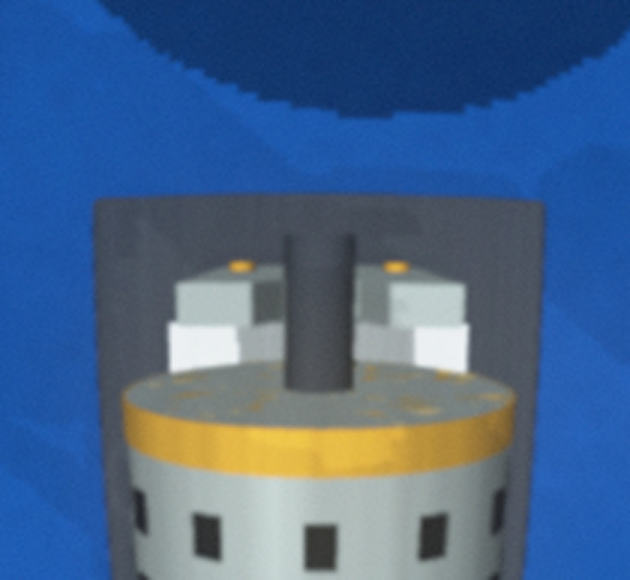

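View pics/s10.png

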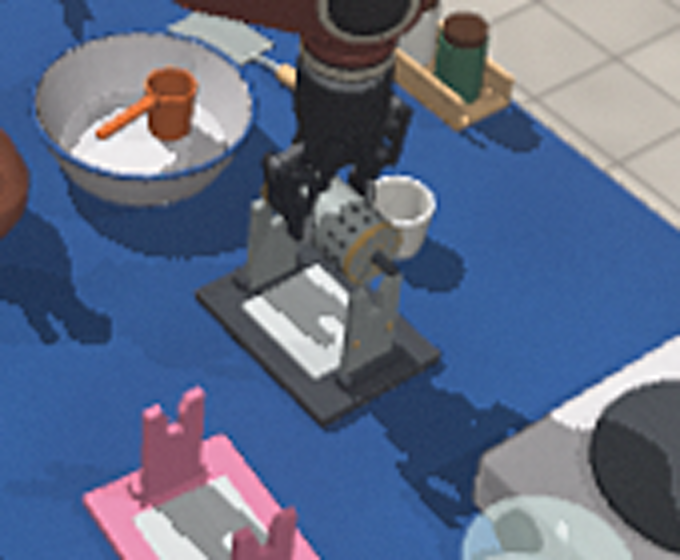

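In the wrist view the stub centre (col 319 in the zoom) matches the near slot centre (col 320) to about 0.2 mm. The side view shows the far stub above its slot. Lower slowly, watching the force.

Emit:
step_arm(
  moves=[
    [0, 0, 0.005, 0, 0, 0, 0.03],
    [0, 0, 0.007, 0, 0, 0, 0.03],
    [0, 0, 0.007, 0, 0, 0, 0.03],
    [0, 0, 0.006, 0, 0, 0, 0.03],
    [0, 0, 0.005, 0, 0, 0, 0.03],
    [0, 0, 0, 0, 0, 0, 0.03],
  ],
)

```text
time: 18.0
tool_pos: [0.5941, -0.2837, 0.0904]
tool_rot: [-0.001, 0.704, 0.71, 0.0]
contact_force: [0.2, 0.2, -4.0]
gripper_width: 0.636
```

```bash
cat > lk2.py <<'E'
import cv2,sys
from plant import *
k=sys.argv[1];s=state();print(s["time"],s["tool_pos"],s["contact_force"],s["gripper_width"]*.0854)
w,_=grab_frame("wrist");p,d=grab_frame("side")
cv2.imwrite(f"pics/w{k}.png",w[:,:,::-1])
a=cv2.resize(w[20:220,150:360,::-1],(420,400),interpolation=cv2.INTER_CUBIC);b=cv2.resize(p[230:300,280:346,::-1],(377,400),interpolation=cv2.INTER_CUBIC)
import numpy as np
cv2.imwrite(f"pics/c{k}.png",np.hstack([a,b]))
E
python3 lk2.py 11
```

```text
18.0 [ 0.59406065 -0.28365488  0.09036418] [ 0.23680332  0.16887802 -4.01342822] 0.054353034478284545
```

View pics/c11.png

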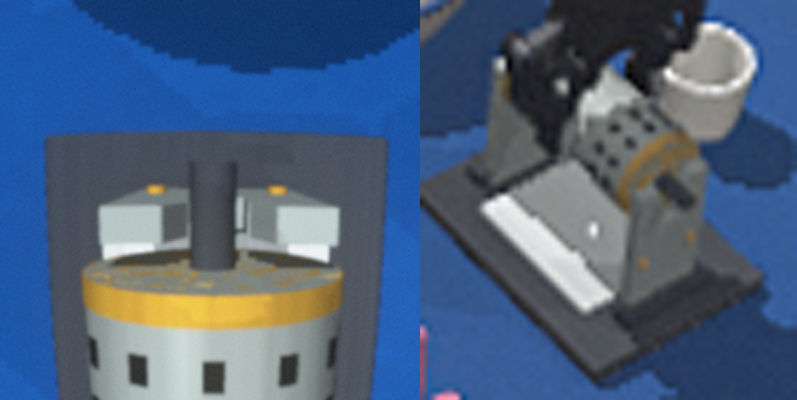

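The stub (col 214) is now about 1.1 mm left (−x) of the slot centre (col 219). Correct by +1 mm in tool y and recheck before going deeper.

Emit:
step_arm(
  moves=[
    [0, 0.001, 0, 0, 0, 0, 0.03],
    [0, 0, 0, 0, 0, 0, 0.03],
    [0, 0, 0, 0, 0, 0, 0.03],
  ],
)

```text
time: 18.4
tool_pos: [0.5961, -0.2843, 0.0924]
tool_rot: [0.001, 0.704, 0.71, 0.001]
contact_force: [0.5, -0.7, -3.3]
gripper_width: 0.633
```

```bash
python3 lk2.py 12
```

```text
18.4 [ 0.59607573 -0.28425821  0.09239359] [ 0.50800201 -0.70284993 -3.32928735] 0.05409588687216752
```

View pics/c12.png

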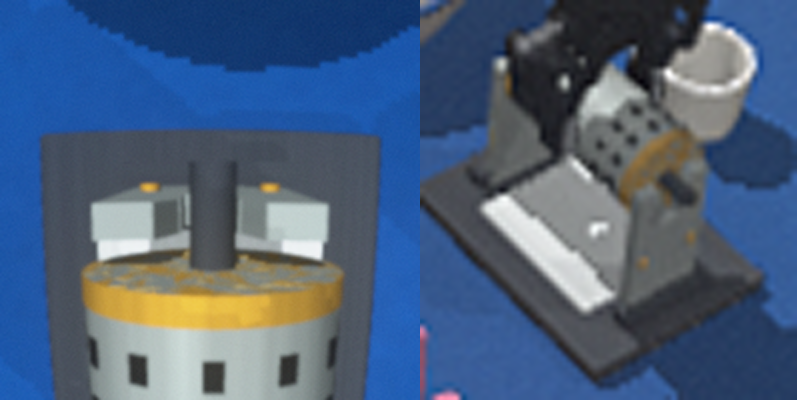

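Emit:
step_arm(
  moves=[
    [0, 0, 0, 0, 0, 0, 0.03],
    [0, 0, 0, 0, 0, 0, 0.03],
    [0, 0, 0, 0, 0, 0, 0.03],
    [0, 0, 0, 0, 0, 0, 0.03],
  ],
)

```text
time: 18.9
tool_pos: [0.5958, -0.2841, 0.092]
tool_rot: [0.0, 0.704, 0.71, 0.001]
contact_force: [0.0, 0.7, -2.6]
gripper_width: 0.634
```

Emit:
step_arm(
  moves=[
    [0, 0, 0, 0, 0, 0, 0.03],
  ],
)

```text
time: 19.0
tool_pos: [0.5958, -0.2841, 0.092]
tool_rot: [0.0, 0.704, 0.71, 0.001]
contact_force: [0.4, 0.2, -3.2]
gripper_width: 0.63
```

Emit:
step_arm(
  moves=[
    [0, 0, 0, 0, 0, 0, 0.03],
  ],
)

```text
time: 19.1
tool_pos: [0.5958, -0.2841, 0.092]
tool_rot: [0.0, 0.704, 0.71, 0.001]
contact_force: [-0.8, 0.8, -4.1]
gripper_width: 0.632
```

Emit:
step_arm(
  moves=[
    [0, 0, 0, 0, 0, 0, 0.03],
  ],
)

```text
time: 19.2
tool_pos: [0.5958, -0.2841, 0.092]
tool_rot: [0.0, 0.704, 0.71, 0.001]
contact_force: [-0.2, 0.5, -3.5]
gripper_width: 0.635
```

Once settled, x is about 0.8 mm too far. Correct that and lower slowly.

Emit:
step_arm(
  moves=[
    [0, -0.0008, 0, 0, 0, 0, 0.03],
    [0, 0, 0.001, 0, 0, 0, 0.03],
    [0, 0, 0.002, 0, 0, 0, 0.03],
    [0, 0, 0.002, 0, 0, 0, 0.03],
    [0, 0, 0.002, 0, 0, 0, 0.03],
    [0, 0, 0.001, 0, 0, 0, 0.03],
    [0, 0, 0, 0, 0, 0, 0.03],
    [0, 0, 0, 0, 0, 0, 0.03],
  ],
)

```text
time: 20.0
tool_pos: [0.5951, -0.2841, 0.084]
tool_rot: [0.0, 0.704, 0.71, 0.001]
contact_force: [0.4, -0.1, -2.8]
gripper_width: 0.631
```

Emit:
step_arm(
  moves=[
    [0, 0, 0, 0, 0, 0, 0.03],
    [0, 0, 0, 0, 0, 0, 0.03],
  ],
)

```text
time: 20.2
tool_pos: [0.5951, -0.2842, 0.0842]
tool_rot: [0.0, 0.704, 0.71, 0.001]
contact_force: [0.2, 0.7, -2.7]
gripper_width: 0.631
```

```bash
python3 lk2.py 13
```

```text
20.2 [ 0.59514029 -0.28416823  0.08415302] [ 0.18700644  0.70980077 -2.71123287] 0.05387997928459581
```

View pics/c13.png

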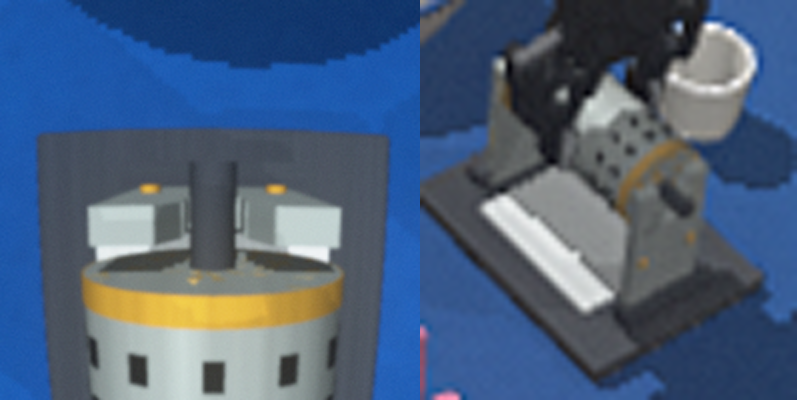

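The stub is centred in the slot (214 against 214), and the far stub sits between its cheeks in the side view. Lower further.

Emit:
step_arm(
  moves=[
    [0, 0, 0.001, 0, 0, 0, 0.03],
    [0, 0, 0.002, 0, 0, 0, 0.03],
    [0, 0, 0.002, 0, 0, 0, 0.03],
    [0, 0, 0.002, 0, 0, 0, 0.03],
    [0, 0, 0.002, 0, 0, 0, 0.03],
    [0, 0, 0.002, 0, 0, 0, 0.03],
    [0, 0, 0.001, 0, 0, 0, 0.03],
    [0, 0, 0, 0, 0, 0, 0.03],
  ],
)

```text
time: 21.1
tool_pos: [0.5949, -0.284, 0.0717]
tool_rot: [0.0, 0.704, 0.71, 0.001]
contact_force: [0.4, 0.3, -3.9]
gripper_width: 0.637
```

Emit:
step_arm(
  moves=[
    [0, 0, 0.001, 0, 0, 0, 0.03],
    [0, 0, 0, 0, 0, 0, 0.03],
  ],
)

```text
time: 21.3
tool_pos: [0.595, -0.2841, 0.0709]
tool_rot: [0.0, 0.704, 0.71, 0.001]
contact_force: [-0.0, 0.0, -3.1]
gripper_width: 0.63
```

Emit:
step_arm(
  moves=[
    [0, 0, 0.001, 0, 0, 0, 0.03],
    [0, 0, 0, 0, 0, 0, 0.03],
  ],
)

```text
time: 21.5
tool_pos: [0.5952, -0.2842, 0.0705]
tool_rot: [0.0, 0.704, 0.71, 0.001]
contact_force: [-0.4, 1.8, -0.5]
gripper_width: 0.636
```

Emit:
step_arm(
  moves=[
    [0, 0, 0.0005, 0, 0, 0, 0.03],
    [0, 0, 0, 0, 0, 0, 0.03],
  ],
)

```text
time: 21.7
tool_pos: [0.5953, -0.2842, 0.0704]
tool_rot: [0.0, 0.704, 0.71, 0.001]
contact_force: [-2.2, 2.2, 3.5]
gripper_width: 0.635
```

Emit:
step_arm(
  moves=[
    [0, 0, 0.0005, 0, 0, 0, 0.03],
    [0, 0, 0, 0, 0, 0, 0.03],
  ],
)

```text
time: 21.9
tool_pos: [0.5953, -0.2842, 0.0703]
tool_rot: [0.0, 0.704, 0.71, 0.001]
contact_force: [-4.1, 2.1, 6.1]
gripper_width: 0.636
```

```bash
python3 lk2.py 14; python3 -c "
from plant import *
print(state()['ft_torque'])"
```

```text
21.9 [ 0.59529768 -0.28421381  0.07030643] [-4.05938498  2.10597565  6.09473247] 0.05435671718332303
[ 0.32615659  0.6583034  -0.03942658]
```

View pics/c14.png

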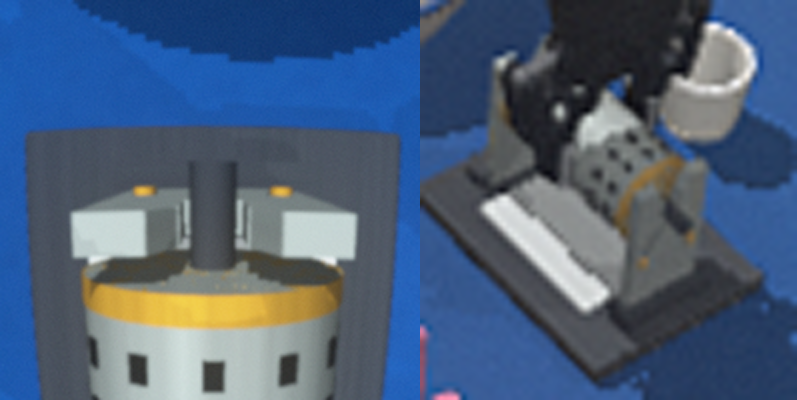

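Contact builds at the expected height, with both stubs down in the slots, so the drum is seated. Open.

Emit:
step_arm(
  moves=[
    [0, 0, -0.0005, 0, 0, 0, 0.03],
    [0, 0, 0, 0, 0, 0, 0.057],
    [0, 0, 0, 0, 0, 0, 0.06],
    [0, 0, 0, 0, 0, 0, 0.065],
    [0, 0, 0, 0, 0, 0, 0.075],
    [0, 0, 0, 0, 0, 0, 0.0854],
    [0, 0, 0, 0, 0, 0, 0.0854],
    [0, 0, 0, 0, 0, 0, 0.0854],
  ],
)

```text
time: 22.8
tool_pos: [0.5951, -0.2841, 0.0695]
tool_rot: [0.0, 0.704, 0.71, 0.001]
contact_force: [0.7, -0.1, 0.6]
gripper_width: 0.999
```

```bash
python3 lk2.py 15
```

```text
22.8 [ 0.59511557 -0.28408747  0.06946214] [ 0.68897104 -0.13608379  0.60525997] 0.08533935866753177
```

View pics/w15.png

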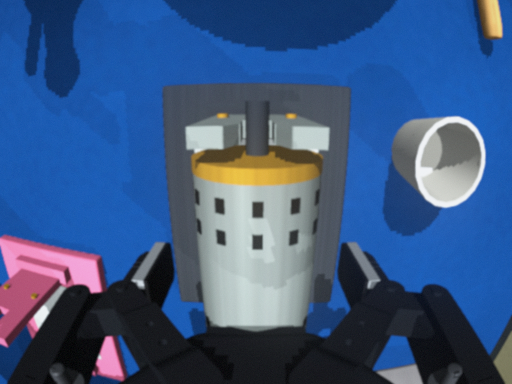

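Released, with the fingers clear on both sides. Retract straight up.

Emit:
step_arm(
  moves=[
    [0, 0, -0.005, 0, 0, 0, 0.0854],
    [0, 0, -0.01, 0, 0, 0, 0.0854],
    [0, 0, -0.02, 0, 0, 0, 0.0854],
    [0, 0, -0.03, 0, 0, 0, 0.0854],
    [0, 0, -0.04, 0, 0, 0, 0.0854],
    [0, 0, -0.04, 0, 0, 0, 0.0854],
    [0, 0, -0.04, 0, 0, 0, 0.0854],
    [0, 0, 0, 0, 0, 0, 0.0854],
  ],
)

```text
time: 23.7
tool_pos: [0.5979, -0.286, 0.2649]
tool_rot: [0.008, 0.704, 0.71, 0.002]
contact_force: [1.3, -0.2, 1.0]
gripper_width: 1.002
```

Emit:
step_arm(
  moves=[
    [0, -0.04, -0.01, 0, 0, 0, 0.0854],
    [0, -0.04, -0.01, 0, 0, 0, 0.0854],
    [0, -0.04, -0.01, 0, 0, 0, 0.0854],
    [0, -0.04, 0, 0, 0, 0, 0.0854],
    [0, 0, 0, 0, 0, 0, 0.0854],
    [0, 0, 0, 0, 0, 0, 0.0854],
  ],
)

```text
time: 24.3
tool_pos: [0.4344, -0.2856, 0.2848]
tool_rot: [0.001, 0.704, 0.71, 0.001]
contact_force: [0.8, 0.5, 0.6]
gripper_width: 1.0
```

Run:
```python
from dm import *
s=state();print(s["time"],s["tool_pos"],s["contact_force"])
im={}
for n in ["top","side","wrist"]:
    ci=camera_info(n);p,d=grab_frame(n);im[n]=p[:,:,::-1]
    cv2.imwrite(f"pics/{n}16.png",im[n])
    o=cut_out(n,"drum_center");print(n,[(x["conf"],x["point"],x["mask"].sum()) for x in o])
    C=wcloud(d,ci) if n=="wrist" else cloud(n,d)
    c0=np.array([.5945,-.284,.085])
    for x in o:
        m=x["mask"]&(np.linalg.norm(C-c0,axis=-1)<.065)
        if m.sum()>150: fitdrum(C,m,c0,np.array([0,1.,0]));break
    if n=="wrist":
        standfit(C,np.ascontiguousarray(im[n]),d)
        # stubs: dark points along axis beyond the drum
        q=C-c0;m=(abs(abs(q[...,1])-.068)<.008)&(abs(q[...,0])<.005)&(q[...,2]>-.02)&(q[...,2]<.02)
        for sg in (1,-1):
            k=m&(q[...,1]*sg>0);print("stub",sg,np.percentile(C[k],[50,95],axis=0).round(4) if k.sum() else None,k.sum())
a=cv2.resize(im["side"][225:305,260:360],(500,400),interpolation=cv2.INTER_CUBIC);cv2.imwrite("pics/z16.png",a)
```

```text
24.3 [ 0.43438502 -0.28563169  0.2848015 ] [0.76799723 0.45061636 0.62031403]
top [(0.77, [360.4, 181.3], np.int64(884)), (0.23, [264.6, 182.9], np.int64(3631))]
drum c [ 0.5949 -0.2854  0.084 ] len 0.1088 az,el [90.4  -0.58] res 0.00111 818
side [(0.92, [308.4, 253.5], np.int64(490))]
drum c [ 0.596  -0.2864  0.0858] len 0.1102 az,el [90.12  0.63] res 0.00174 476
wrist [(0.67, [384.6, 171.6], np.int64(4126))]
drum c [ 0.5943 -0.2867  0.0865] len 0.1085 az,el [90.33 -0.25] res 0.00047 3978
base 2859 ((0.6156527996063232, -0.28469160199165344), (0.17293301224708557, 0.17184439301490784), 0.35252028703689575)
top 1 [ 0.589  -0.2521  0.1102] [ 0.568  -0.2825  0.1   ] [ 0.6196 -0.2174  0.1164] 1787
top -1 [ 0.5891 -0.3162  0.1104] [ 0.5683 -0.3528  0.1   ] [ 0.6209 -0.2825  0.1167] 1866
stub 1 [[ 0.5935 -0.2157  0.091 ]
 [ 0.5978 -0.2098  0.0927]] 71
stub -1 [[ 0.5951 -0.3557  0.0914]
 [ 0.5978 -0.3517  0.0927]] 19
```

View pics/wrist16.png

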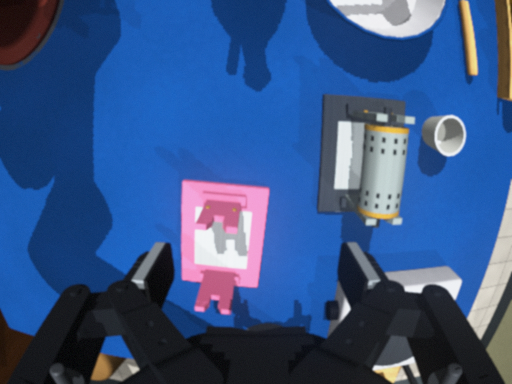

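View pics/z16.png

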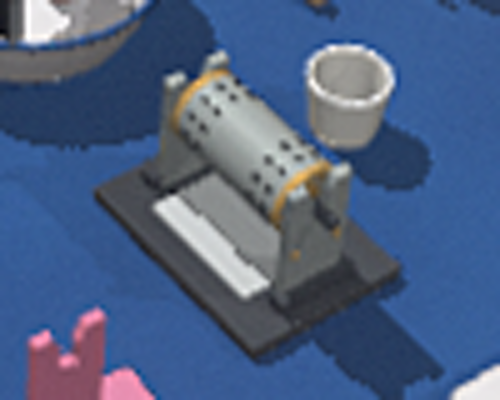

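View pics/top16.png

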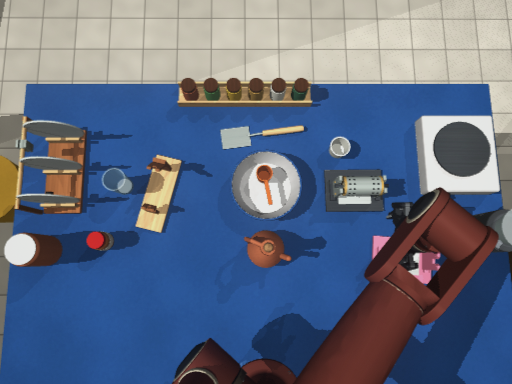

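Every camera fits the drum at z≈0.085, level to within 0.6°, with both stub tops at about 0.091. The scoop is in the basin, and the other objects have the same top-view pixel positions as before. Handing in.

```bash
python3 -c "
from plant import *
print(job_done())"
```

```text
the job is handed in; nothing more can be done
None
```

The roaster is ready and the job is handed in, at about 24 s of robot time against the 69 s limit. No verdict came back.

- **Scoop:** I lifted the orange scoop straight up out of the grey stand and released it in the basin. The last pictures show it standing upright, with its handle inside the rim.
- **Drum:** I gripped it square to its axle on the slanted rest, levelled it and carried it over the stand. I then lowered it slowly into the slots until contact (about 6 N measured) and let go. Partway down I corrected it sideways by about 1 mm to centre the stubs in the slots.
- **Drum position:**

| Camera | Drum centre height (nominal 85 mm) | Tilt |
|---|---|---|
| Top | 84.0 mm | −0.6° |
| Side | 85.8 mm | +0.6° |
| Wrist | 86.5 mm | −0.25° |

- **Both ends home:** The tops of the two stubs came out at 91.0 and 91.4 mm (ideal 90 mm), so the drum is level and seated. The camera errors cover that difference.
- **Everything else:** The other objects look unmoved in the top view, and the gripper is well clear of everything.
- **Disagreements:** The network took the pink decoy for the stand, so I measured the grey stand from depth instead. The wrist and top cameras also differed by 2–3 mm, so I aligned the stub to the near slot in the wrist picture itself.

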